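# Tip the tray of reject ceramics into the scrap crate

### The arm

A 6-joint arm with a two-finger parallel gripper is mounted at the origin on the work surface. World frame = base frame: x ahead of the robot, y to its left, z up, the work surface at z = 0. Lengths are in m, angles in rad, forces in N, time in s.
With the tool pointing down it reaches from about 0.25 to 0.775 m from the base axis. Payload 4 kg.
Tool frame: the origin (TCP) lies midway between the tips of the shut fingers; the grasp point (between the pads) lies 19 mm behind it; x points along the fingers, y is the direction in which the jaws open and shut, and the axes are right-handed (so a half turn about x gives the same grasp; the last joint's range is limited). The gripper opens to 85 mm and grips with 20 to 120 N. Pads are 22 mm wide; open, the fingers measure 114 mm over their backs; the gripper's body (76 mm by 85 mm) begins 54 mm behind the grasp point. The pads swing forward as they close: fully open they stand 13 mm farther back than shut.
Start: joints at [-1.392, 0.087, 1.371, -0, 1.684, -0.103], TCP at [0.153, -0.528, 0.231] pointing down, gripper open.
Joint ranges: [-3.1, 3.1], [-0.76, 2.03], [0.27, 2.55], [-1.08, 4.22], [0.17, 2.65], [-2.57, 2.57]. Speed limits (rad/s): [2.79, 2.79, 3.14, 3.14, 3.14, 3.14].

### API

Orientations are given as a 3x3 rotation matrix whose columns are the frame's x, y, z axes.
In Python, from station import bot gives the robot as it stands.
- The arm moves only by the shell command python3 -m jog 'ROWS' [FORCE]. ROWS is a JSON object of lists of equal length, an entry for each row: "travel": the shift along the world's x, y, z in mm, a list of three; "angular": the turn, a rotation vector about the world's x, y, z in rad, a list of three; "grip": the closure, from 0 (fully open) to 1 (shut). A call has 1 to 8 rows; each row shifts and turns the commanded pose from where the row before left it; what a row does not reach is not made up. A row lasts 1/10 s, in which the tool goes at most 50 mm and 8.59 degrees, less where a joint would pass 70% of its speed; a pose out of reach is approached as far as the arm can. A call with a gripper value outside its range is refused whole. The fingers move at their own pace and stop on an object; FORCE is the grip in N (left out, the last holds). Time passes only in rows, so rows that do not move let the fingers close. It gives the time, the measured TCP pose, the force and the opening at its end, in the units of the state.
- bot.get_state(): the state, without advancing time (a new reading comes with each control period).
- bot.grab_frame(name): name is "side" or "top" or "wrist"; returns a dict with "frame" (384x512x3 uint8, red, green, blue), "intrinsics" (3x3 intrinsics, pixels), "pose" (4x4, takes a point from camera to world coordinates); the wrist camera has in their place "T_tool_cam" (4x4, takes a point from camera to tool coordinates, whose origin is the TCP and whose axes are the tool frame's). Camera axes: x right, y up, looking along -z (the intrinsics and any distortion apply to the point x, -y, -z); pixel columns grow to the right and rows downward; lengths in m; the calibration is good to about 2 mm. The wrist camera is an equidistant fisheye: a pixel r from the principal point sees the ray r / f radians off the axis. A picture is of the moment at which its call begins: read the wrist's pose just before it. There is no depth.
- bot.sign_off(): hands the job in, once; it reports no verdict.
The state is a dict: "clock": time; "qpos": joint angles; "joint_vel": joint speeds; "joint_torque": joint torques, N m; "tool_pos": TCP position; "tool_rot": TCP orientation; "force": force on the tool from outside, world axes, zero at the start; "torque": the same for the moment, N m; "grip_width": finger opening in m.
Only numpy, scipy, OpenCV 4.12 (cv2) and the standard library are available. Lean on these libraries where they do the work, as an engineer would, in place of code of your own. Each camera call takes 0.05 s, during which the arm holds its last target.

### The job

Lift the green tray of reject ceramics by its yellow handle and tip all four pieces out of it into the white scrap crate, letting none fall outside it. Then set the empty tray down, without dropping it, upright in the middle of the plywood board and square with it (either way round), and let go. Leave the other pottery where it stands.

Things in the scene. Friction and masses are not known exactly. Their poses are not given: they have to be found in the camera images.
- tray_mid (a point): Loose green scoop tray, 190 mm long (x) by 152 wide (y), walls 45 high, 4 thick, 0.2-0.4 kg. Point: half-way along, on the centre line, 22.5 mm above the underside. +x: pouring end, z up. At +x no end wall: the floor ramps up over the last 45 mm to a lip 18 mm high; the -x end has a full wall.
- tray_grip (a point): Centre of the tray's yellow crossbar, the place to grip; axes as tray. 18 mm behind (-x of) the tray's middle, 115 mm above its underside. Bar along tray y, 140 mm clear, 14 thick, 22 deep, rigid with the tray. It leans 25 deg back (top towards -x): fingers fit it pointing down and 25 deg towards +x, closing across it.
- tray_spout (a point): Middle of the tray's pouring lip: 95 mm ahead (+x) of the tray's middle, 18 mm above its underside; axes as the tray.
- bin: The scrap crate: white, slotted, blue-rimmed, open-topped, fixed to the bench. 240 mm (x) by 220 mm (y), 120 mm high, walls and floor 6 mm. Origin: centre of its underside, on the bench; z up.
- board: The return board: bare plywood, 280 mm (x) by 220 mm (y), 12 mm thick, fixed flat on the bench, with a blue painted outline of 206 by 170 mm in its middle. Origin: centre of its underside; z up.
- piece0_mid (a point): Reject ceramic piece in the tray: a terracotta six-sided pot foot, 60 mm across, 44 mm high, about 80 g. This point is at its centre, half-way up. It slides freely once the tray is tipped to about 50 degrees or more.
- piece1_mid (a point): Reject ceramic piece in the tray: a pink miniature pot (solid), 58 mm across, 46 mm high, about 80 g. This point is at its centre, half-way up. It slides freely once the tray is tipped to about 50 degrees or more.
- piece2_mid (a point): Reject ceramic piece in the tray: a blue six-sided pot foot, 60 mm across, 44 mm high, about 80 g. This point is at its centre, half-way up. It slides freely once the tray is tipped to about 50 degrees or more.
- piece3_mid (a point): Reject ceramic piece in the tray: a cream miniature pot (solid), 58 mm across, 46 mm high, about 80 g. This point is at its centre, half-way up. It slides freely once the tray is tipped to about 50 degrees or more.
- pink_pot: Bystander: pink flower pot, 100 mm across, 85 mm high, loose. Origin: centre of its underside.
- mint_bowl: Bystander: mint green bowl, 120 mm across, 60 mm high, loose. Origin: centre of its underside.
- vase: Bystander: blue vase, 84 mm across, 120 mm high, loose. Origin: centre of its underside.

How it is judged:
By the outcome, as a careful person would: the job done as asked, in the order asked, and still so for the second after the job is handed in, with the robot touching nothing.
It also fails if it takes over 61 s, if anything falls off the work surface, if the arm or the gripper's body presses on something with over 40 N, if the wrist force passes 120 N, or if a joint passes its speed limit or range.

## Working session

There is one attempt and no reset: what is moved stays moved. The work goes in short steps, Python scripts to look and compute and a shell command to move; the robot and the scene stay as the last step left them, time stands still between calls to the robot, and variables do not carry over. Pictures are saved under pics/ and viewed, and the job is handed in when it is done.

```bash
mkdir -p pics; ls; python3 - <<'E'
from station import bot
import cv2,numpy as np
s=bot.get_state();print({k:np.round(v,3).tolist() for k,v in s.items()})
for n in ["side","top","wrist"]:
    f=bot.grab_frame(n);cv2.imwrite(f"pics/{n}0.png",f["frame"][:,:,::-1])
    print(n,{k:np.round(v,4).tolist() for k,v in f.items() if k!="frame"})
E
```

```text
pics
{'clock': 0.0, 'qpos': [-1.392, 0.088, 1.372, 0.0, 1.684, -0.103], 'joint_vel': [-0.001, -0.001, -0.001, -0.0, 0.0, -0.001], 'joint_torque': [0.0, -35.187, -31.327, -0.0, 0.011, -0.0], 'tool_pos': [0.153, -0.528, 0.23], 'tool_rot': [[-0.0, 0.278, -0.961], [0.002, -0.961, -0.278], [-1.0, -0.002, -0.0]], 'force': [1.212, -0.483, -0.366], 'torque': [0.02, 0.007, -0.041], 'grip_width': 0.085}
side {'intrinsics': [[463.3038, 0.0, 251.1996], [0.0, 463.3038, 185.0358], [0.0, 0.0, 1.0]], 'pose': [[-0.8675, 0.3257, -0.3759, -0.063], [-0.4973, -0.5844, 0.6413, 0.9732], [-0.0109, 0.7433, 0.6689, 1.198], [0.0, 0.0, 0.0, 1.0]]}
top {'intrinsics': [[413.0552, 0.0, 253.9306], [0.0, 413.0552, 190.0578], [0.0, 0.0, 1.0]], 'pose': [[0.014, 0.9902, -0.1391, 0.3895], [-0.9999, 0.0143, 0.0005, -0.1014], [0.0025, 0.1391, 0.9903, 1.2774], [0.0, 0.0, 0.0, 1.0]]}
wrist {'intrinsics': [[297.3186, 0.0, 258.5571], [0.0, 297.3186, 187.9215], [0.0, 0.0, 1.0]], 'T_tool_cam': [[-0.0001, 0.2803, -0.9599, -0.1421], [1.0, -0.0007, -0.0003, 0.0009], [-0.0008, -0.9599, -0.2803, -0.0717], [0.0, 0.0, 0.0, 1.0]]}
```

View pics/side0.png

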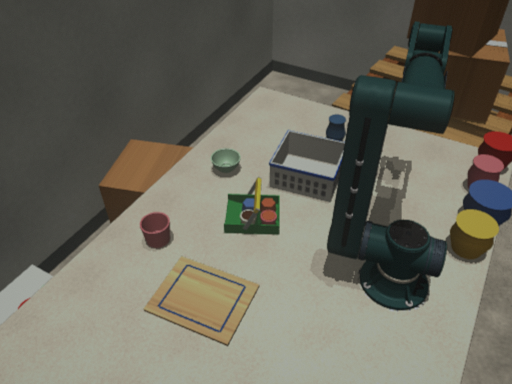

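View pics/top0.png

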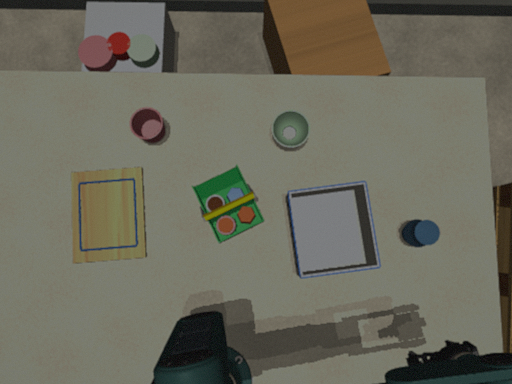

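View pics/wrist0.png

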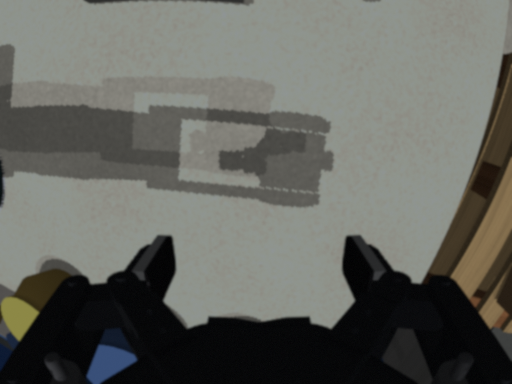

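```bash
python3 - <<'E'
import cv2
t=cv2.imread('pics/top0.png');s=cv2.imread('pics/side0.png')
cv2.imwrite('pics/tz.png',cv2.resize(t[155:255,180:280],None,fx=6,fy=6,interpolation=cv2.INTER_CUBIC))
cv2.imwrite('pics/sz.png',cv2.resize(s[165:245,210:300],None,fx=7,fy=7,interpolation=cv2.INTER_CUBIC))
cv2.imwrite('pics/bz.png',cv2.resize(t[155:280,60:160],None,fx=4.8,fy=4.8,interpolation=cv2.INTER_CUBIC))
cv2.imwrite('pics/binz.png',cv2.resize(t[165:290,275:450],None,fx=4.5,fy=4.5,interpolation=cv2.INTER_CUBIC))
E
```

```text
(no output)
```

View pics/tz.png

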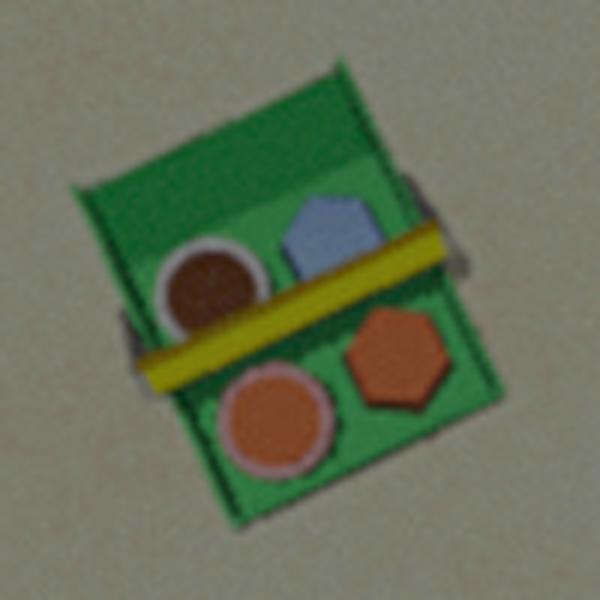

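View pics/sz.png

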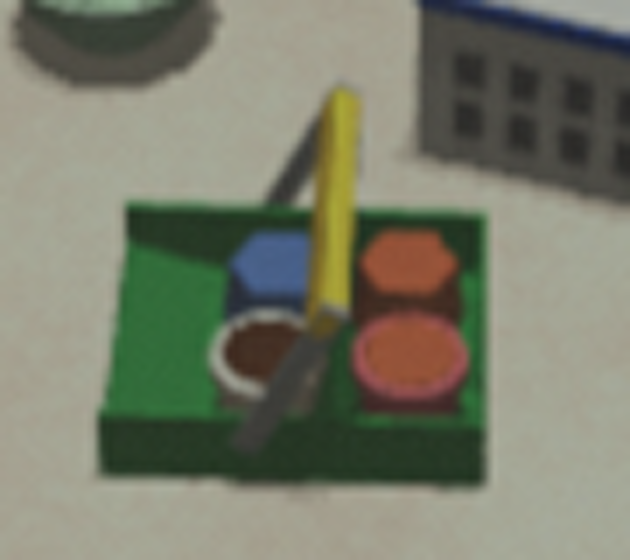

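View pics/bz.png

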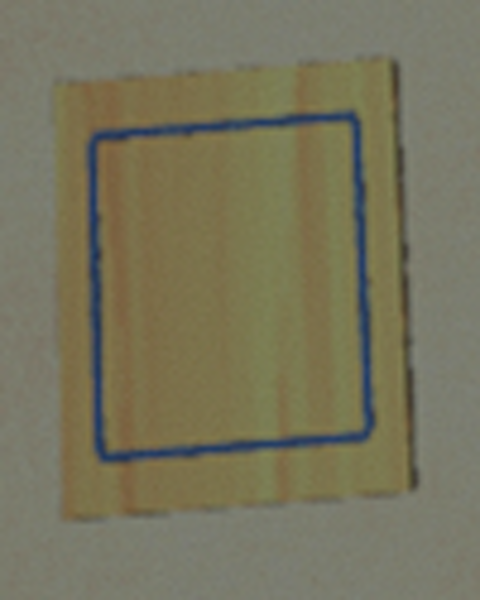

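View pics/binz.png

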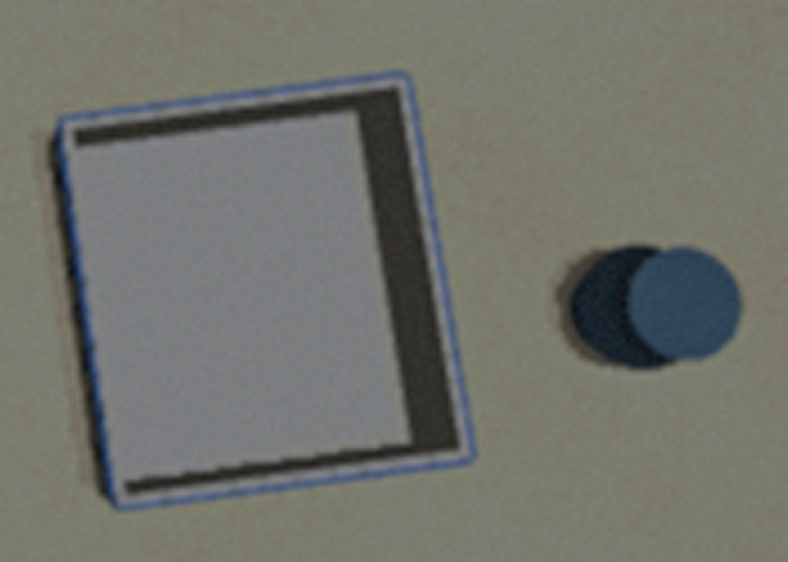

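```bash
cat > h.py <<'E'
import numpy as np, json
K={'top':np.array([[413.0552,0,253.9306],[0,413.0552,190.0578],[0,0,1]]),'side':np.array([[463.3038,0,251.1996],[0,463.3038,185.0358],[0,0,1]])}
import os
if os.path.exists('cam.json'):
    P={k:np.array(v) for k,v in json.load(open('cam.json')).items()}
def proj(n,X):
    X=np.atleast_2d(X);c=(X-P[n][:3,3])@P[n][:3,:3]
    k=K[n];return np.stack([k[0,0]*c[:,0]/-c[:,2]+k[0,2],k[1,1]*-c[:,1]/-c[:,2]+k[1,2]],1)
def back(n,uv,z):
    k=K[n];u=np.atleast_2d(uv)
    d=np.stack([(u[:,0]-k[0,2])/k[0,0],-(u[:,1]-k[1,2])/k[1,1],-np.ones(len(u))],1)@P[n][:3,:3].T
    o=P[n][:3,3];return o+d*((z-o[2])/d[:,2])[:,None]
def uc(pts,f,ox,oy):
    p=np.array(pts,float);return (p+.5)/f-.5+[ox,oy]
def Rz(a):
    c,s=np.cos(a),np.sin(a);return np.array([[c,-s,0],[s,c,0],[0,0,1]])
def fit(obs,x0):
    from scipy.optimize import least_squares
    def f(p):
        r=[]
        for n,uv,L in obs:
            X=np.array(L)@Rz(p[2]).T+[p[0],p[1],0];r.append((proj(n,X)-uv).ravel())
        return np.concatenate(r)
    s=least_squares(f,x0,loss='soft_l1');return s.x,f(s.x)
E
python3 - <<'E'
from station import bot
import json,numpy as np
json.dump({n:bot.grab_frame(n)['pose'].tolist() for n in('top','side')},open('cam.json','w'))
import h
from h import *
a,b=.095,.076
tt=uc([(75,187),(342,65),(502,395),(238,525)],6,180,155);L=[(a,b,.045),(a,-b,.045),(-a,-b,.045),(-a,b,.045)]
ts=uc([(103,415),(485,425),(487,213),(128,207),(100,475),(485,487)],7,210,165);Ls=[(a,b,.045),(-a,b,.045),(-a,-b,.045),(a,-b,.045),(a,b,0),(-a,b,0)]
for o in ([('top',tt,L)],[('side',ts,Ls)],[('top',tt,L),('side',ts,Ls)]):
    p,r=fit(o,[.42,-.05,.4]);print('tray',p,np.degrees(p[2]),np.round(r,1))
g=Rz(p[2])@[-.018,0,.115]+[p[0],p[1],0];print('grip',g)
e=[g+Rz(p[2])@[0,s*.07,0] for s in(1,-1)];print('bar ends crop',(proj('top',e)-[180,155])*6, (proj('side',e)-[210,165])*7)
a,b,z=.14,.11,.012
o1=uc([(55,83),(393,60),(411,488),(63,520)],4.8,60,155);L1=[(a,b,z),(a,-b,z),(-a,-b,z),(-a,b,z)]
a,b=.103,.085
o2=uc([(92,135),(356,116),(371,435),(103,458)],4.8,60,155);L2=[(a,b,z),(a,-b,z),(-a,-b,z),(-a,b,z)]
for o in ([('top',o1,L1)],[('top',o2,L2)],[('top',o1,L1),('top',o2,L2)]):
    p,r=fit(o,[.4,.3,0]);print('board',p,np.degrees(p[2]),np.round(r,1))
a,b,z=.12,.11,.12
o=uc([(60,118),(405,73),(474,458),(118,508)],4.5,275,165)
p,r=fit([('top',o,[(a,b,z),(a,-b,z),(-a,-b,z),(-a,b,z)])],[.4,-.3,.1]);print('bin',p,np.degrees(p[2]),np.round(r,1))
print('vase top',back('top',uc([(685,303)],4.5,275,165),.12),'bowl',back('top',[(291,128)],.06),'pot',back('top',[(148,122)],.085))
E
```

```text
tray [ 0.52221901 -0.02427839  0.46757007] 26.78979139977492 [-0.6  0.1  0.4 -1.2  1.3 -0.  -0.8  0.8]
tray [ 0.51911214 -0.0255845   0.47131108] 27.004135668821764 [-0.8 -0.   0.5  0.1  0.3 -0.3 -0.5 -0.7  0.3  0.3  0.1  0.2]
tray [ 0.52036556 -0.02513964  0.47188162] 27.03682516724316 [-0.4  0.9  0.5 -0.7  1.6  0.5 -0.4  1.5 -1.2 -0.1  0.1  0.1 -0.  -0.3
 -0.9 -0.8 -0.1  0.3 -0.3  0.2]
grip [ 0.5043327  -0.03332178  0.115     ]
bar ends crop [[161.89463897 375.79902464]
 [429.70961    244.99397107]] [[323.64133599 307.12944662]
 [334.89325819 110.87703322]]
board [0.48716873 0.34537913 0.09393394] 5.382018278882609 [-0.2 -0.1  0.1 -0.8  0.3  0.8 -0.2  0. ]
board [0.48726162 0.34541298 0.09950076] 5.700973561360036 [ 0.2  0.3  0.1 -0.3  0.  -0.  -0.3  0. ]
board [0.48725635 0.34539976 0.0961093 ] 5.5066570920224365 [-0.3  0.   0.  -0.9  0.4  0.7 -0.1  0.   0.3  0.2  0.2 -0.2 -0.1  0.1
 -0.4 -0.1]
bin [ 0.44739742 -0.32532646  0.14981196] 8.583593222532663 [ 0.1  0.6  0.1  0.2 -0.3 -0.3  0.1 -0.4]
vase top [[ 0.44091752 -0.58648114  0.12      ]] bowl [[ 0.75269359 -0.21207225  0.06      ]] pot [[0.75738419 0.21674006 0.085     ]]
```

```bash
cat > st.py <<'E'
from station import bot
import numpy as np,json
s=bot.get_state()
open('log.jsonl','a').write(json.dumps({k:np.array(v).tolist() for k,v in s.items()})+'\n')
print(round(s['clock'],2),'q',np.round(s['qpos'],3),'p',np.round(s['tool_pos'],4),'F',np.round(s['force'],1),'T',np.round(s['torque'],2),'w',np.round(s['grip_width'],4));print(np.round(s['tool_rot'],3).tolist())
E
python3 st.py
python3 -m jog '{"travel":[[20,30,0],[20,30,0],[20,30,0],[20,30,0]],"angular":[[0,0,0.11],[0,0,0.11],[0,0,0.11],[0,0,0.11]],"grip":[0,0,0,0]}' && python3 st.py
python3 -m jog '{"travel":[[20,30,0],[20,30,0],[20,30,0],[20,30,0]],"angular":[[0,0,0.11],[0,0,0.11],[0,0,0.11],[0,0,0.11]],"grip":[0,0,0,0]}' && python3 st.py
python3 -m jog '{"travel":[[20,30,0],[20,30,0],[20,30,0],[20,30,0]],"angular":[[0,0,0.11],[0,0,0.11],[0,0,0.11],[0,0,0.11]],"grip":[0,0,0,0]}' && python3 st.py
python3 -m jog '{"travel":[[20,30,0],[20,30,0],[20,30,0],[20,30,0]],"angular":[[0,0,0.11],[0,0,0.11],[0,0,0.11],[0,0,0.11]],"grip":[0,0,0,0]}' && python3 st.py
python3 -m jog '{"travel":[[0,0,0],[0,0,0],[0,0,0],[0,0,0],[0,0,0]],"angular":[[0.05,-0.097,0],[0.05,-0.097,0],[0.05,-0.097,0],[0.05,-0.097,0],[0,0,0]],"grip":[0,0,0,0,0]}' && python3 st.py
```

```text
0.25 q [-1.392  0.088  1.371  0.     1.684 -0.103] p [ 0.1529 -0.5281  0.2308] F [ 0.7 -0.5 -0.8] T [ 0.01 -0.02 -0.  ] w 0.0852
[[-0.0, 0.278, -0.961], [0.001, -0.961, -0.278], [-1.0, -0.001, -0.0]]
clock: 0.65
tool_pos: [0.2334, -0.4071, 0.2311]
tool_rot: [[0.0, 0.664, -0.748], [0.0, -0.748, -0.664], [-1.0, -0.0, -0.0]]
force: [1.2, -0.1, 0.5]
grip_width: 0.0853
0.65 q [-1.171 -0.094  1.552  0.     1.684 -0.326] p [ 0.2334 -0.4071  0.2311] F [ 1.2 -0.1  0.5] T [-0.01 -0.02  0.04] w 0.0853
[[0.0, 0.664, -0.748], [0.0, -0.748, -0.664], [-1.0, -0.0, -0.0]]
clock: 1.05
tool_pos: [0.3135, -0.287, 0.2314]
tool_rot: [[0.0, 0.919, -0.394], [-0.0, -0.394, -0.919], [-1.0, 0.0, 0.0]]
force: [0.6, -1.1, 0.1]
grip_width: 0.0851
1.05 q [-0.875 -0.196  1.64   0.     1.697 -0.47 ] p [ 0.3135 -0.287   0.2314] F [ 0.6 -1.1  0.1] T [ 0.03 -0.01  0.02] w 0.0851
[[0.0, 0.919, -0.394], [-0.0, -0.394, -0.919], [-1.0, 0.0, 0.0]]
clock: 1.45
tool_pos: [0.3935, -0.1669, 0.2314]
tool_rot: [[0.001, 0.999, 0.035], [-0.0, 0.035, -0.999], [-1.0, 0.0, 0.0]]
force: [-0.2, -0.5, 0.3]
grip_width: 0.0857
1.45 q [-0.5
[... 212 characters left out ...]
 -0.0469, 0.2314]
tool_rot: [[0.0, 0.889, 0.458], [-0.0, 0.458, -0.889], [-1.0, 0.0, 0.0]]
force: [0.4, -0.7, 1.2]
grip_width: 0.0855
1.85 q [-0.218 -0.079  1.538 -0.     1.683 -0.694] p [ 0.4735 -0.0469  0.2314] F [ 0.4 -0.7  1.2] T [-0.   -0.01 -0.02] w 0.0855
[[0.0, 0.889, 0.458], [-0.0, 0.458, -0.889], [-1.0, 0.0, 0.0]]
clock: 2.35
tool_pos: [0.4706, -0.0489, 0.2293]
tool_rot: [[0.374, 0.81, 0.451], [0.194, 0.408, -0.892], [-0.907, 0.421, -0.004]]
force: [-0.7, -0.6, 0.2]
grip_width: 0.0855
2.35 q [-0.465 -0.329  1.806  0.353  1.408 -0.945] p [ 0.4706 -0.0489  0.2293] F [-0.7 -0.6  0.2] T [-0.08  0.19  0.  ] w 0.0855
[[0.374, 0.81, 0.451], [0.194, 0.408, -0.892], [-0.907, 0.421, -0.004]]
```

```bash
cat > kin.py <<'E'
import numpy as np, json
from scipy.spatial.transform import Rotation as Ro
from scipy.optimize import least_squares
def E(ax,a): return Ro.from_euler(ax,a).as_matrix()
def fk(p,q,s4=1,s6=1):
    # p: a1,off,d1,a2x,a2z,bx,bz,cx,cz
    R1=E('z',q[0]);R2=R1@E('y',q[1]);R3=R2@E('y',q[2]);R4=R3@E('z',s4*q[3]);R5=R4@E('y',q[4]);R6=R5@E('z',s6*q[5])
    x=R1@[0,p[1],p[2]]+R2@[0,0,p[4]]+R3@[p[5],0,p[6]]+R5@[p[7],0,p[8]]
    return x,R6
def load(): return [json.loads(l) for l in open('log.jsonl')]
E
python3 - <<'E'
from kin import *
D=load()
for s4 in(1,-1):
  for s6 in(1,-1):
    Rs=[fk(np.zeros(9),d['qpos'],s4,s6)[1].T@np.array(d['tool_rot']) for d in D]
    m=Ro.from_matrix(Rs);mm=m.mean();print(s4,s6,np.degrees((mm.inv()*m).magnitude()).round(2),mm.as_matrix().round(3).tolist())
    f=lambda p:np.concatenate([fk(p,d['qpos'],s4,s6)[0]-d['tool_pos'] for d in D]+[1e-4*(p-.2)])
    s=least_squares(f,np.full(9,.2));print(s.x.round(4),np.abs(s.fun[:-9]).max())
E
```

```text
1 1 [0. 0. 0. 0. 0. 0.] [[-0.0, -1.0, -0.0], [-0.0, 0.0, -1.0], [1.0, -0.0, -0.0]]
[0.2    0.0566 0.1526 0.2    0.449  0.1007 0.4998 0.     0.3248] 3.849051545545823e-08
1 -1 [47.46 21.91  5.4   5.99 20.2  48.96] [[0.0, -0.511, -0.86], [0.0, 0.86, -0.511], [1.0, -0.0, 0.0]]
[0.2    0.0566 0.1526 0.2    0.449  0.1007 0.4998 0.     0.3248] 3.849051545545823e-08
-1 1 [ 6.42  6.41  6.41  6.43  6.43 33.99] [[-0.09, -0.996, 0.015], [0.064, -0.021, -0.998], [0.994, -0.089, 0.066]]
[ 0.2     0.0577 -3.9373  0.2     0.2137 -3.6178  0.7443 -0.1739 -0.2768] 0.01822298465146388
-1 -1 [46.23 21.2   7.29  9.86 22.71 54.33] [[0.053, -0.537, -0.842], [0.096, 0.842, -0.531], [0.994, -0.053, 0.096]]
[ 0.2     0.0577 -3.9373  0.2     0.2137 -3.6178  0.7443 -0.1739 -0.2768] 0.01822298465146388
```

```bash
python3 - <<'E'
from station import bot
import cv2
f=bot.grab_frame("wrist");cv2.imwrite("pics/wrist1.png",f["frame"][:,:,::-1])
E
```

```text
(no output)
```

View pics/wrist1.png

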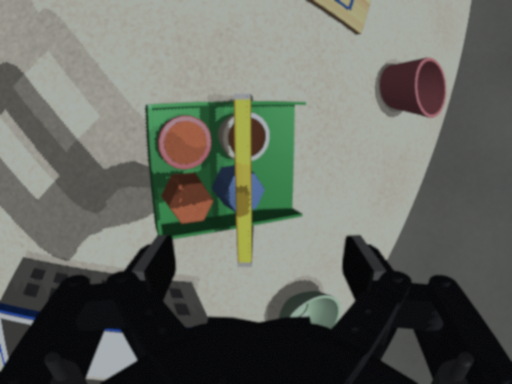

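```bash
cat >> h.py <<'E'
KW=(297.3186,258.5571,187.9215)
TC=None
def wproj(X,tp,tr,T):
    X=np.atleast_2d(X);t=(X-np.array(tp))@np.array(tr);c=(t-T[:3,3])@T[:3,:3]
    v=np.stack([c[:,0],-c[:,1],-c[:,2]],1);r=np.hypot(v[:,0],v[:,1]);th=np.arctan2(r,v[:,2])
    return np.stack([KW[1]+KW[0]*th*v[:,0]/r,KW[2]+KW[0]*th*v[:,1]/r],1)
E
cat > wfit.py <<'E'
# fit tray pose from wrist pixels
from h import *
from scipy.optimize import least_squares
def wfit(L,uv,s,T,x0):
    L=np.array(L);uv=np.array(uv,float)
    def f(p):
        X=L@Rz(p[2]).T+[p[0],p[1],p[3] if len(p)>3 else 0];return (wproj(X,s['tool_pos'],s['tool_rot'],T)-uv).ravel()
    r=least_squares(f,x0,loss='soft_l1');return r.x,f(r.x).reshape(-1,2)
E
python3 - <<'E'
from station import bot
from wfit import *
import cv2
s=bot.get_state();f=bot.grab_frame("wrist");T=f['T_tool_cam']
p=[.5204,-.0251,.4719]
L=[(-.095,.076,.045),(-.095,-.076,.045),(.095,-.076,.045),(.095,.076,.045),(-.018,.07,.115),(-.018,-.07,.115)]
print(wproj(np.array(L)@Rz(p[2]).T+[p[0],p[1],0],s['tool_pos'],s['tool_rot'],T).round(1))
im=f['frame'][85:275,135:315,::-1];cv2.imwrite('pics/wz.png',cv2.resize(im,None,fx=3.1,fy=3.1,interpolation=cv2.INTER_CUBIC))
E
```

```text
[[145.5 103.6]
 [157.9 240.4]
 [301.  215.3]
 [304.3 100.6]
 [240.1 105.3]
 [242.9 250.8]]
```

View pics/wz.png

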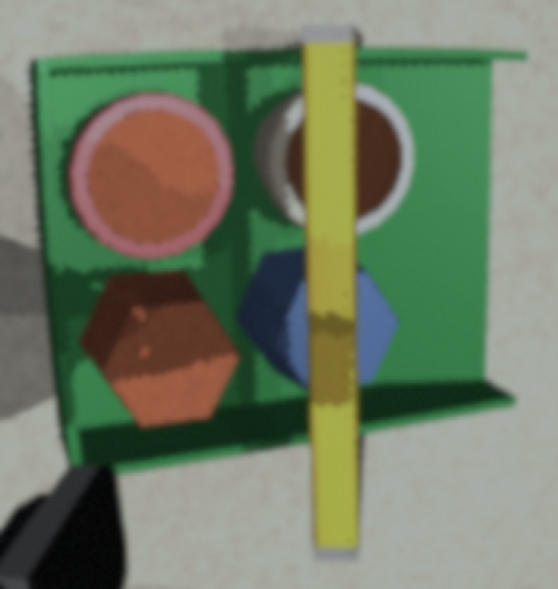

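```bash
python3 - <<'E'
from station import bot
from wfit import *
s=bot.get_state();T=bot.grab_frame("wrist")['T_tool_cam']
np.save('T.npy',T)
L=[(-.095,.076,.045),(-.095,-.076,.045),(.095,-.076,.045),(.095,.076,.045),(-.0226,.07,.125),(-.0226,-.07,.125)]
uv=uc([(33,62),(68,468),(515,400),(525,55),(330,42),(336,549)],3.1,135,85)
p,r=wfit(L,uv,s,T,[.52,-.025,.47]);print(p,r.round(1))
p,r=wfit(L[:4],uv[:4],s,T,[.52,-.025,.47]);print(p,r.round(1))
E
```

```text
[ 0.52154669 -0.02400526  0.46792017] [[ 1.  -2.5]
 [ 1.1  3.4]
 [-0.2  1.1]
 [ 0.5 -2.1]
 [-1.1  6. ]
 [-0.9 -6.9]]
[ 0.52128416 -0.02519023  0.46951047] [[ 0.1 -1.4]
 [ 0.7  4.3]
 [-0.6  1.7]
 [-0.1 -1.5]]
```

```bash
cat >> kin.py <<'E'
P=np.array([0,.0566,.1526,0,.449,.1007,.4998,0,.3248])
M=np.array([[0,-1,0],[0,0,-1],[1,0,0.]])
LO=np.array([-3.1,-.76,.27,-1.08,.17,-2.57]);HI=np.array([3.1,2.03,2.55,4.22,2.65,2.57])
def tool(q):
    x,R=fk(P,q);return x,R@M
def ik(x,R,q0):
    def f(q):
        a,b=tool(q);return np.r_[(a-x)*5,Ro.from_matrix(b.T@R).as_rotvec(),1e-5*(q-q0)]
    s=least_squares(f,np.clip(q0,LO+1e-3,HI-1e-3),bounds=(LO,HI));return s.x,np.linalg.norm(s.fun[:6])
a=np.radians(25)
G=np.array([[np.sin(a),np.cos(a),0],[0,0,-1],[-np.cos(a),np.sin(a),0]])
TG=np.array([-.018,0,.115])+.019*G[:,0]
def trayR(psi,th): return E('z',psi)@E('y',th)
def pose_from_lip(lip,psi,th):
    R=trayR(psi,th);O=np.array(lip)-R@[.095,0,.018]   # underside-centre origin
    return O+R@TG,R@G
def pose_from_base(o,psi,th=0):
    R=trayR(psi,th);return np.array(o)+R@TG,R@G
E
python3 - <<'E'
from kin import *
D=load();q=np.array(D[-1]['qpos'])
g,R=pose_from_base([.521,-.0245,0],.47);qg,e=ik(g,R,q);print('grasp',g,qg.round(2),e)
bin_=np.array([.4474,-.3253]);by=.1498
for psi in np.radians([8.6,-10,-36,-60,-81.4]):
    q=qg
    for th in (0,25,50,60,70,75):
        u=np.array([np.cos(psi),np.sin(psi)])
        lip=np.r_[bin_-.03*u,.15]
        x,R=pose_from_lip(lip,psi,np.radians(th));q,e=ik(x,R,q)
        print(int(np.degrees(psi)),th,x.round(3),q.round(2),round(e,4),'margin',np.minimum(q-LO,HI-q).min().round(2))
for psi in (.0965,.0965+np.pi):
    x,R=pose_from_base([.4872,.3454,.012],psi);qq,e=ik(x,R,qg+[.6,0,0,0,0,0]);print('board',x,qq.round(2),e)
E
```

```text
grasp [ 0.51211084 -0.02901539  0.09778015] [-0.37 -0.16  1.94  0.36  1.09 -0.97] 4.293863641776648e-11
8 0 [ 0.314 -0.345  0.23 ] [-1.26 -0.23  1.73  0.43  1.57 -1.39] 0.0 margin 0.53
8 25 [ 0.357 -0.339  0.267] [-0.87 -0.05  1.44  0.    1.75 -1.02] 0.0 margin 0.71
8 50 [ 0.411 -0.331  0.282] [-0.61  0.26  1.13 -0.33  2.05 -0.87] 0.0 margin 0.6
8 60 [ 0.434 -0.327  0.281] [-0.53  0.4   1.01 -0.46  2.18 -0.86] 0.0 margin 0.47
8 70 [ 0.456 -0.324  0.276] [-0.48  0.54  0.89 -0.59  2.3  -0.89] 0.0 margin 0.35
8 75 [ 0.467 -0.322  0.272] [-0.45  0.61  0.84 -0.66  2.35 -0.92] 0.0 margin 0.3
-10 0 [ 0.314 -0.302  0.23 ] [-1.17 -0.42  1.87  0.37  1.45 -0.99] 0.0 margin 0.34
-10 25 [ 0.357 -0.309  0.267] [-0.83 -0.09  1.48  0.    1.75 -0.66] 0.0 margin 0.67
-10 50 [ 0.412 -0.319  0.282] [-0.65  0.3   1.08 -0.23  2.14 -0.56] 0.0 margin 0.51
-10 60 [ 0.434 -0.323  0.281] [-0.6   0.46  0.92 -0.32  2.3  -0.58] 0.0 margin 0.35
-10 70 [ 0.456 -0.327  0.276] [-0.57  0.63  0.77 -0.44  2.45 -0.63] 0.0 margin 0.2
-10 75 [ 0.467 -0.329  0.272] [-0.55  0.71  0.69 -0.51  2.52 -0.67] 0.0 margin 0.13
-36 0
[... 1002 characters left out ...]
1 0 [ 0.427 -0.192  0.23 ] [-0.28 -0.22  1.72 -0.4   1.46  1.15] 0.0 margin 0.54
-81 25 [ 0.434 -0.235  0.267] [-0.61 -0.04  1.44 -0.    1.75  0.81] 0.0 margin 0.72
-81 50 [ 0.442 -0.289  0.282] [-0.83  0.26  1.13  0.28  2.1   0.68] 0.0 margin 0.55
-81 60 [ 0.445 -0.312  0.281] [-0.89  0.4   1.01  0.38  2.24  0.69] 0.0 margin 0.41
-81 70 [ 0.449 -0.334  0.276] [-0.94  0.54  0.9   0.49  2.37  0.72] 0.0 margin 0.28
-81 75 [ 0.45  -0.345  0.272] [-0.95  0.61  0.85  0.55  2.43  0.75] 0.0 margin 0.22
board [0.47727613 0.34443936 0.10978015] [ 0.65  0.    1.77 -0.27  1.01  0.66] 4.050920357306792e-10
board [0.49712387 0.34636064 0.10978015] [ 0.46  0.56  1.07  0.14  1.93 -2.57] 0.19777922332921122
```

```bash

python3 -m jog '{"travel":[[-10,-7,-6],[17,9,-42],[17,9,-42]],"angular":[[0,0,0],[0,0,0],[0,0,0]],"grip":[0,0,0]}' && python3 st.py
python3 - <<'E'
from station import bot
import cv2
for n in ("wrist","side"):
    f=bot.grab_frame(n)["frame"][:,:,::-1]
    if n=="side": f=cv2.resize(f[140:260,190:320],None,fx=5,fy=5)
    cv2.imwrite(f"pics/{n}2.png",f)
E
```

```text
clock: 2.8
tool_pos: [0.4996, -0.0379, 0.1433]
tool_rot: [[0.381, 0.806, 0.454], [0.191, 0.412, -0.891], [-0.905, 0.426, 0.003]]
force: [1.1, -0.4, 0.2]
grip_width: 0.0855
2.8 q [-0.405 -0.228  1.904  0.357  1.194 -0.965] p [ 0.4996 -0.0379  0.1433] F [ 1.1 -0.4  0.2] T [-0.13  0.16  0.01] w 0.0855
[[0.381, 0.806, 0.454], [0.191, 0.412, -0.891], [-0.905, 0.426, 0.003]]
```

View pics/wrist2.png

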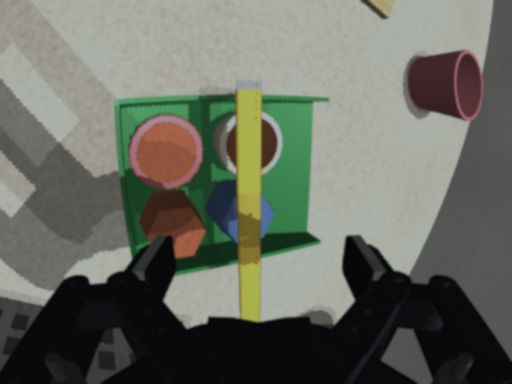

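View pics/side2.png

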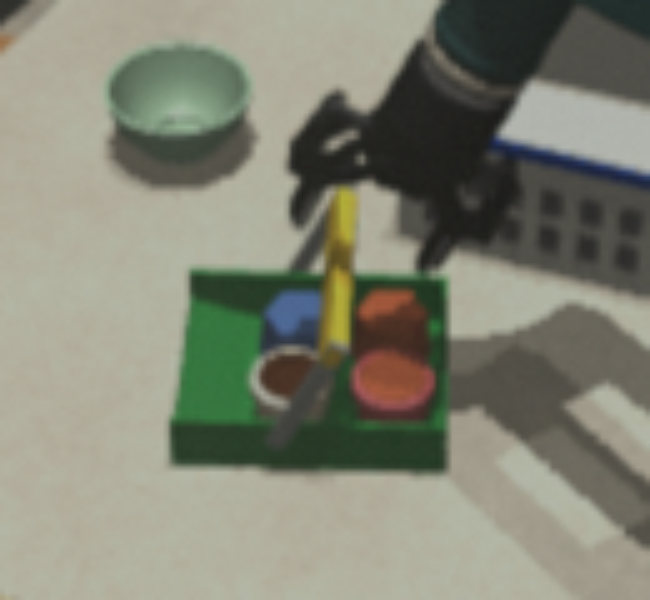

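```bash

python3 -m jog '{"travel":[[4,4,-23],[9,5,-23],[0,0,0]],"angular":[[0,0,0],[0,0,0],[0,0,0]],"grip":[0,0,0]}' 90 && python3 st.py
python3 - <<'E'
from station import bot
import cv2
f=bot.grab_frame("wrist")["frame"][:,:,::-1]
cv2.imwrite(f"pics/wrist3.png",f)
E
```

```text
clock: 3.2
tool_pos: [0.5095, -0.0272, 0.0938]
tool_rot: [[0.371, 0.809, 0.456], [0.196, 0.412, -0.89], [-0.908, 0.42, -0.005]]
force: [-0.5, 1.0, -0.9]
grip_width: 0.0855
3.2 q [-0.372 -0.157  1.948  0.367  1.086 -0.973] p [ 0.5095 -0.0272  0.0938] F [-0.5  1.  -0.9] T [-0.03  0.21  0.07] w 0.0855
[[0.371, 0.809, 0.456], [0.196, 0.412, -0.89], [-0.908, 0.42, -0.005]]
```

View pics/wrist3.png

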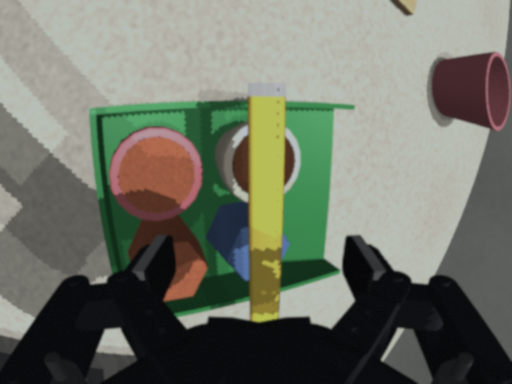

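```bash

python3 -m jog '{"travel":[[2.5,-2,4],[0,0,0]],"angular":[[0,0,0],[0,0,0]],"grip":[0,0]}' 90 && python3 st.py
python3 -m jog '{"travel":[[0,0,0],[0,0,0],[0,0,0],[0,0,0],[0,0,0],[0,0,0],[0,0,0],[0,0,0]],"angular":[[0,0,0],[0,0,0],[0,0,0],[0,0,0],[0,0,0],[0,0,0],[0,0,0],[0,0,0]],"grip":[0.4,0.6,0.75,0.8,0.85,0.9,1,1]}' 90 && python3 st.py
```

```text
clock: 3.45
tool_pos: [0.5145, -0.0314, 0.1028]
tool_rot: [[0.381, 0.806, 0.454], [0.192, 0.411, -0.891], [-0.905, 0.426, 0.002]]
force: [0.5, 0.1, 0.9]
grip_width: 0.0853
3.45 q [-0.376 -0.16   1.933  0.367  1.093 -0.973] p [ 0.5145 -0.0314  0.1028] F [0.5 0.1 0.9] T [-0.1   0.16  0.03] w 0.0853
[[0.381, 0.806, 0.454], [0.192, 0.411, -0.891], [-0.905, 0.426, 0.002]]
clock: 4.25
tool_pos: [0.5122, -0.0305, 0.0993]
tool_rot: [[0.375, 0.808, 0.454], [0.193, 0.411, -0.891], [-0.906, 0.422, -0.002]]
force: [-3.2, -1.4, 1.3]
grip_width: 0.0126
4.25 q [-0.376 -0.158  1.938  0.366  1.093 -0.973] p [ 0.5122 -0.0305  0.0993] F [-3.2 -1.4  1.3] T [-0.17  0.5  -0.  ] w 0.0126
[[0.375, 0.808, 0.454], [0.193, 0.411, -0.891], [-0.906, 0.422, -0.002]]
```

```bash

python3 -m jog '{"travel":[[0,0,4],[0,0,8],[0,0,12],[0,0,16],[0,0,0],[0,0,0]],"angular":[[0,0,0],[0,0,0],[0,0,0],[0,0,0],[0,0,0],[0,0,0]],"grip":[1,1,1,1,1,1]}' 90 && python3 st.py
python3 - <<'E'
from station import bot
import cv2
for n in ("wrist","side"):
    f=bot.grab_frame(n)["frame"][:,:,::-1]
    if n=="side": f=cv2.resize(f[140:260,190:320],None,fx=4,fy=4)
    cv2.imwrite(f"pics/{n}4.png",f)
E
```

```text
clock: 4.85
tool_pos: [0.5125, -0.0304, 0.1398]
tool_rot: [[0.376, 0.807, 0.454], [0.193, 0.411, -0.891], [-0.906, 0.423, -0.001]]
force: [-0.1, 0.3, -7.8]
grip_width: 0.0127
4.85 q [-0.376 -0.195  1.884  0.352  1.177 -0.938] p [ 0.5125 -0.0304  0.1398] F [-0.1  0.3 -7.8] T [-0.29  0.69  0.01] w 0.0127
[[0.376, 0.807, 0.454], [0.193, 0.411, -0.891], [-0.906, 0.423, -0.001]]
```

View pics/wrist4.png

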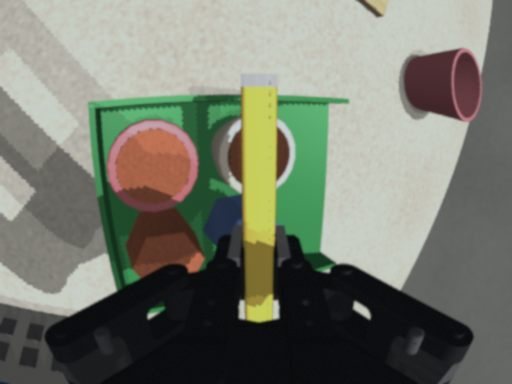

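View pics/side4.png

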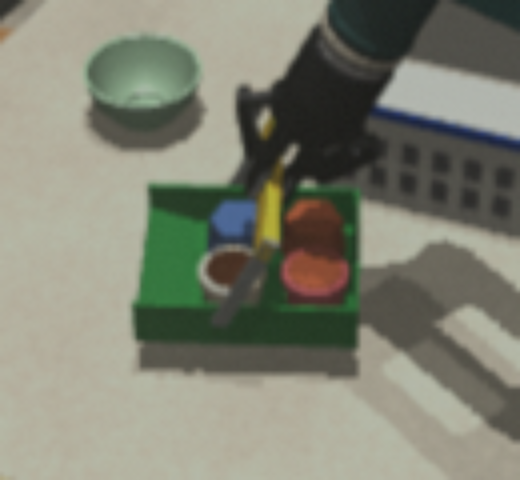

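```bash

python3 -m jog '{"travel":[[0,0,20],[0,0,30],[0,0,30],[0,0,30],[0,0,18],[0,0,0],[-6,-10,0],[-10,-16,0]],"angular":[[0,0,0],[0,0,0],[0,0,0],[0,0,0],[0,0,0],[0,0,0],[0,0,-0.01],[0,0,-0.02]],"grip":[1,1,1,1,1,1,1,1]}' 90 && python3 st.py
python3 -m jog '{"travel":[[-12,-19,0],[-12,-19,0],[-12,-19,0],[-12,-19,0],[-12,-19,0],[-12,-19,0],[-12,-19,0],[-12,-19,0]],"angular":[[0,0,-0.02],[0,0,-0.02],[0,0,-0.02],[0,0,-0.02],[0,0,-0.02],[0,0,-0.02],[0,0,-0.02],[0,0,-0.02]],"grip":[1,1,1,1,1,1,1,1]}' 90 && python3 st.py
python3 -m jog '{"travel":[[-12,-19,0],[-12,-19,0],[-12,-19,0],[-12,-19,0],[-12,-19,0],[-12,-19,0],[-8,-12,0],[0,0,0]],"angular":[[0,0,-0.02],[0,0,-0.02],[0,0,-0.02],[0,0,-0.02],[0,0,-0.02],[0,0,-0.02],[0,0,-0.01],[0,0,0]],"grip":[1,1,1,1,1,1,1,1]}' 90 && python3 st.py
python3 - <<'E'
from station import bot
import cv2
for n in ("wrist","side","top"):
    f=bot.grab_frame(n)["frame"][:,:,::-1]
    cv2.imwrite(f"pics/{n}5.png",f)
E
```

```text
clock: 5.75
tool_pos: [0.4949, -0.0561, 0.2639]
tool_rot: [[0.376, 0.822, 0.428], [0.184, 0.386, -0.904], [-0.908, 0.419, -0.006]]
force: [-1.2, -0.0, -6.9]
grip_width: 0.0125
5.75 q [-0.447 -0.277  1.7    0.338  1.448 -0.884] p [ 0.4949 -0.0561  0.2639] F [-1.2 -0.  -6.9] T [-0.43  0.57 -0.01] w 0.0125
[[0.376, 0.822, 0.428], [0.184, 0.386, -0.904], [-0.908, 0.419, -0.006]]
clock: 6.55
tool_pos: [0.3984, -0.2089, 0.2641]
tool_rot: [[0.402, 0.873, 0.276], [0.121, 0.248, -0.961], [-0.908, 0.42, -0.006]]
force: [0.2, -0.3, -7.9]
grip_width: 0.0122
6.55 q [-0.903 -0.338  1.744  0.401  1.568 -1.148] p [ 0.3984 -0.2089  0.2641] F [ 0.2 -0.3 -7.9] T [-0.24  0.6  -0.07] w 0.0122
[[0.402, 0.873, 0.276], [0.121, 0.248, -0.961], [-0.908, 0.42, -0.006]]
clock: 7.35
tool_pos: [0.3187, -0.3355, 0.2651]
tool_rot: [[0.416, 0.897, 0.147], [0.066, 0.131, -0.989], [-0.907, 0.421, -0.005]]
force: [-0.5, -0.7, -6.8]
grip_width: 0.0126
7.35 q [-1.237 -0.251  1.678  0.428  1.629 -1.34 ] p [ 0.3187 -0.3355  0.2651] F [-0.5 -0.7 -6.8] T [-0.12  0.61 -0.  ] w 0.0126
[[0.416, 0.897, 0.147], [0.066, 0.131, -0.989], [-0.907, 0.421, -0.005]]
```

View pics/side5.png

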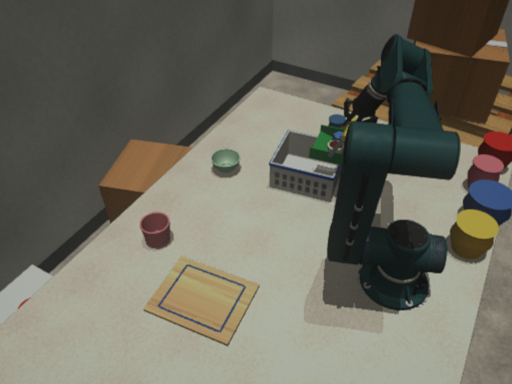

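View pics/top5.png

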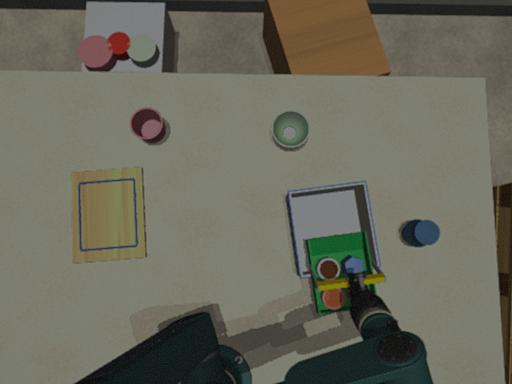

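View pics/wrist5.png

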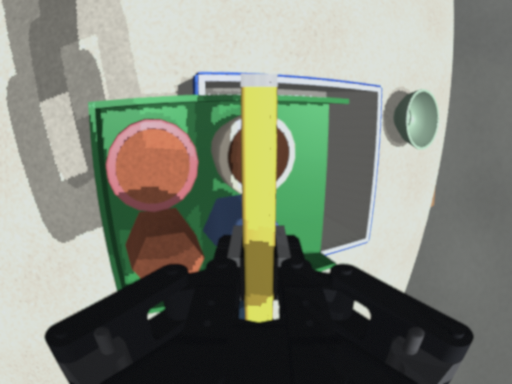

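```bash
python3 - <<'E'
from h import *
from kin import *
from station import bot
s=bot.get_state();R=np.array(s['tool_rot']);Rt=R@G.T;O=np.array(s['tool_pos'])-Rt@TG
print('tray origin',O,'yaw',np.degrees(np.arctan2(Rt[1,0],Rt[0,0])),'lip',O+Rt@[.095,0,.018])
T=np.load('T.npy')
L=np.array([(-.095,.076,.045),(.095,.076,.045),(.095,-.076,.045)])
print('wrist',wproj(L@Rt.T+O,s['tool_pos'],R,T).round(1),'top',proj('top',L@Rt.T+O).round(1))
b=np.array([.4474,-.3253]);lip=(O+Rt@[.095,0,.018])[:2]-b
print('lip in bin',Rz(-.1498)[:2,:2]@lip)
import cv2
f=cv2.imread('pics/top5.png');cv2.imwrite('pics/t5z.png',cv2.resize(f[170:330,270:400],None,fx=3.7,fy=3.7,interpolation=cv2.INTER_CUBIC))
E
```

```text
tray origin [ 0.33021317 -0.3317234   0.16870371] yaw 8.696092161410293 lip [ 0.4241267  -0.31743459  0.18673367]
wrist [[ 85.4 103.1]
 [349.6  99.1]
 [336.1 267.8]] top [[320.  315.7]
 [308.2 239.7]
 [366.6 231.5]]
lip in bin [-0.02183883  0.01125064]
```

View pics/t5z.png

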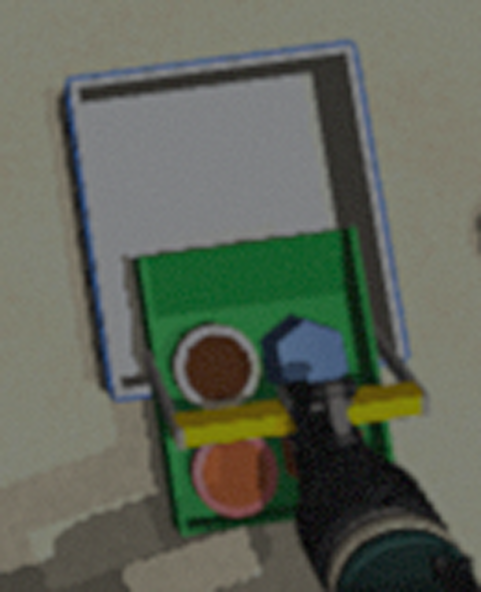

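```bash
cat > plan.py <<'E'
from kin import *
from h import Rz
from station import bot
s=bot.get_state();R=np.array(s['tool_rot']);x=np.array(s['tool_pos']);q=np.array(s['qpos'])
b=np.array([.4474,-.3253]);lip2=b+Rz(.1498)[:2,:2]@[-.03,0]
psi=.1498
Rt=R@G.T;print('tilt now',np.degrees(np.arctan2(-Rt[2,0],Rt[0,0]/np.cos(psi))))
for th,z in [(0,.185),(10,.175),(20,.165),(30,.155),(35,.155),(40,.155),(45,.155),(50,.155),(55,.155),(60,.155),(65,.155),(70,.155),(75,.16)]:
    X,RR=pose_from_lip(np.r_[lip2,z],psi,np.radians(th));qq,e=ik(X,RR,q)
    w=Ro.from_matrix(RR@R.T).as_rotvec()
    print(th,((X-x)*1e3).round(1),w.round(3),'dq',np.abs(qq-q).max().round(2),q.round(2) if 0 else '',round(e,4));x,R,q=X,RR,qq
E
python3 plan.py
```

```text
tilt now -0.01816435700314204
0 [ -6.4 -11.8  -1.7] [-0.004 -0.    -0.002] dq 0.02  0.0
10 [15.3  2.3  7. ] [-0.026  0.173  0.   ] dq 0.18  0.0
20 [18.   2.7  4.1] [-0.026  0.173 -0.   ] dq 0.17  0.0
30 [20.1  3.   0.7] [-0.026  0.173  0.   ] dq 0.15  0.0
35 [10.7  1.6  4. ] [-0.013  0.086  0.   ] dq 0.07  0.0
40 [11.   1.7  3. ] [-0.013  0.086  0.   ] dq 0.07  0.0
45 [11.2  1.7  2. ] [-0.013  0.086 -0.   ] dq 0.07  0.0
50 [11.3  1.7  1.1] [-0.013  0.086  0.   ] dq 0.07  0.0
55 [11.4  1.7  0.1] [-0.013  0.086  0.   ] dq 0.07  0.0
60 [11.3  1.7 -0.9] [-0.013  0.086 -0.   ] dq 0.07  0.0
65 [11.2  1.7 -1.9] [-0.013  0.086 -0.   ] dq 0.07  0.0
70 [11.   1.7 -2.9] [-0.013  0.086  0.   ] dq 0.07  0.0
75 [10.7  1.6  1.1] [-0.013  0.086  0.   ] dq 0.08  0.0
```

Tilt to 30° (over the crate), 4–5° per row.

```bash

python3 -m jog '{"travel":[[-6.4,-12,-2],[8,1,4],[8,1,3],[9,1,2],[9,1,2],[10,1.5,0.4],[10,1.5,0.4],[0,0,0]],"angular":[[0,0,0],[-0.013,0.086,0],[-0.013,0.086,0],[-0.013,0.086,0],[-0.013,0.086,0],[-0.013,0.086,0],[-0.013,0.086,0],[0,0,0]],"grip":[1,1,1,1,1,1,1,1]}' 90 && python3 st.py
python3 - <<'E'
from station import bot
import cv2,numpy as np
f=bot.grab_frame("wrist")["frame"][:,:,::-1];t=bot.grab_frame("top")["frame"][150:342,260:420,::-1]
cv2.imwrite("pics/c6.png",np.hstack([cv2.resize(f,(480,360)),cv2.resize(t,(300,360))]))
E
python3 plan.py|head -3
```

```text
clock: 8.3
tool_pos: [0.3719, -0.3383, 0.2759]
tool_rot: [[-0.083, 0.984, 0.156], [-0.008, 0.156, -0.988], [-0.997, -0.083, -0.005]]
force: [0.3, -0.2, -7.7]
grip_width: 0.0126
8.3 q [-0.808  0.018  1.357 -0.067  1.816 -0.98 ] p [ 0.3719 -0.3383  0.2759] F [ 0.3 -0.2 -7.7] T [ 0.09 -0.5   0.03] w 0.0126
[[-0.083, 0.984, 0.156], [-0.008, 0.156, -0.988], [-0.997, -0.083, -0.005]]
tilt now 29.80034152556963
0 [-55.2  -6.5 -11.6] [ 0.074 -0.514 -0.004] dq 0.5  0.0
10 [15.3  2.3  7. ] [-0.026  0.173  0.   ] dq 0.18  0.0
```

View pics/c6.png

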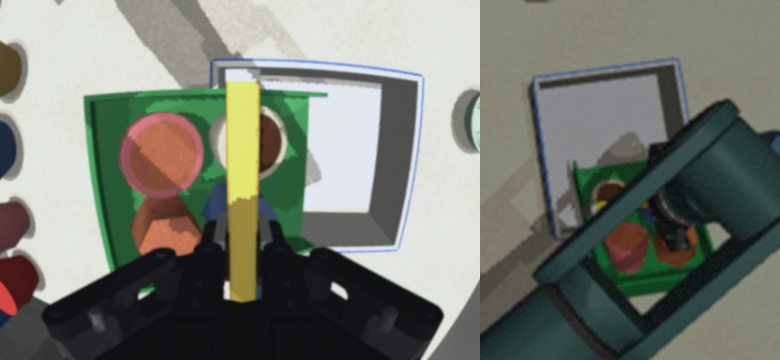

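```bash

python3 -m jog '{"travel":[[5.3,0.8,2],[5.4,0.8,2],[5.5,0.8,1.5],[5.5,0.8,1.5],[5.6,0.8,1],[5.6,0.8,1],[0,0,0]],"angular":[[-0.0065,0.043,0],[-0.0065,0.043,0],[-0.0065,0.043,0],[-0.0065,0.043,0],[-0.0065,0.043,0],[-0.0065,0.043,0],[0,0,0]],"grip":[1,1,1,1,1,1,1]}' 90 && python3 st.py
cat > pic.py <<'E'
from station import bot
import cv2,numpy as np,sys
f=bot.grab_frame("wrist")["frame"][:,:,::-1];t=bot.grab_frame("side")["frame"][90:210,240:370,::-1]
cv2.imwrite(sys.argv[1],np.hstack([cv2.resize(f,(420,315)),cv2.resize(t,(341,315))]))
E
python3 pic.py pics/c7.png
```

```text
clock: 9.1
tool_pos: [0.4015, -0.3349, 0.2859]
tool_rot: [[-0.333, 0.931, 0.15], [-0.047, 0.142, -0.989], [-0.942, -0.337, -0.003]]
force: [-0.4, -0.5, -4.7]
grip_width: 0.0126
9.1 q [-0.654  0.2    1.174 -0.268  1.999 -0.888] p [ 0.4015 -0.3349  0.2859] F [-0.4 -0.5 -4.7] T [ 0.1  -0.69  0.01] w 0.0126
[[-0.333, 0.931, 0.15], [-0.047, 0.142, -0.989], [-0.942, -0.337, -0.003]]
```

View pics/c7.png

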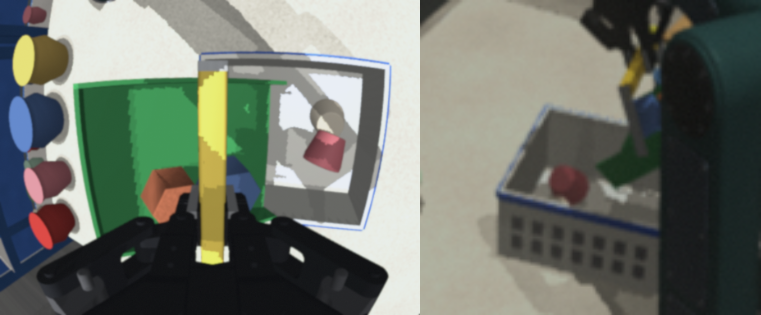

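```bash

python3 -m jog '{"travel":[[5.6,0.8,0.6],[5.6,0.8,0.6],[5.7,0.8,0],[5.7,0.8,0],[0,0,0],[0,0,0]],"angular":[[-0.0065,0.043,0],[-0.0065,0.043,0],[-0.0065,0.043,0],[-0.0065,0.043,0],[0,0,0],[0,0,0]],"grip":[1,1,1,1,1,1]}' 90 && python3 st.py
python3 pic.py pics/c8.png
```

```text
clock: 9.8
tool_pos: [0.4231, -0.3318, 0.2881]
tool_rot: [[-0.49, 0.859, 0.148], [-0.072, 0.129, -0.989], [-0.869, -0.495, -0.001]]
force: [-0.0, 0.4, -4.1]
grip_width: 0.0122
9.8 q [-0.573  0.333  1.053 -0.394  2.125 -0.868] p [ 0.4231 -0.3318  0.2881] F [-0.   0.4 -4.1] T [ 0.14 -0.71 -0.02] w 0.0122
[[-0.49, 0.859, 0.148], [-0.072, 0.129, -0.989], [-0.869, -0.495, -0.001]]
```

View pics/c8.png

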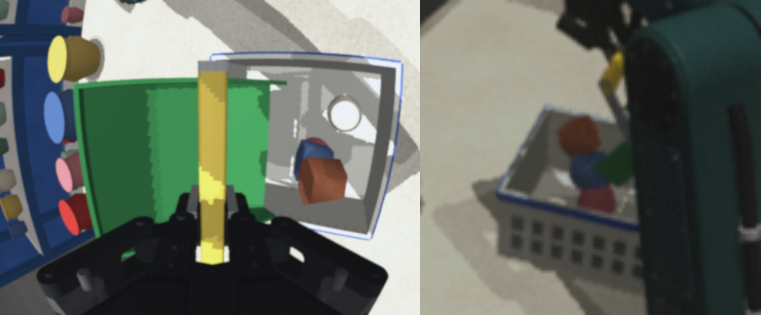

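```bash

python3 -m jog '{"travel":[[0,0,10],[0,0,20],[0,0,20],[0,0,20],[0,0,0]],"angular":[[0,0,0],[0,0,0],[0,0,0],[0,0,0],[0,0,0]],"grip":[1,1,1,1,1]}' 90 && python3 st.py
python3 pic.py pics/c9.png
```

```text
clock: 10.4
tool_pos: [0.4234, -0.3317, 0.3621]
tool_rot: [[-0.486, 0.862, 0.147], [-0.076, 0.126, -0.989], [-0.871, -0.491, 0.004]]
force: [0.1, -0.5, -2.8]
grip_width: 0.0124
10.4 q [-0.572  0.34   0.896 -0.436  2.256 -0.938] p [ 0.4234 -0.3317  0.3621] F [ 0.1 -0.5 -2.8] T [ 0.14 -0.74  0.01] w 0.0124
[[-0.486, 0.862, 0.147], [-0.076, 0.126, -0.989], [-0.871, -0.491, 0.004]]
```

View pics/c9.png

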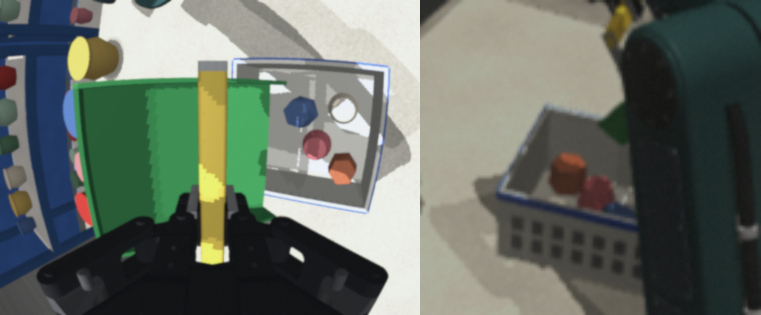

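```bash
cat > plan2.py <<'E'
from kin import *
from station import bot
import sys
s=bot.get_state();R=np.array(s['tool_rot']);x=np.array(s['tool_pos']);q=np.array(s['qpos'])
# target base x y z psi
o=[float(v) for v in sys.argv[1:4]];psi=float(sys.argv[4])
X,RR=pose_from_base(o,psi)
w=Ro.from_matrix(RR@R.T).as_rotvec();d=(X-x)*1e3
print('d',d.round(1),'w',w.round(4))
N=int(sys.argv[5]);q0=q;mx=0
for k in range(1,N+1):
    qq,e=ik(x+(X-x)*k/N,Ro.from_rotvec(w*k/N).as_matrix()@R,q);mx=max(mx,np.abs(qq-q).max());q=qq
    if e>1e-4:print('bad',k,e)
print('max dq/row',mx.round(3),q.round(2))
E
python3 plan2.py .4872 .3454 .10 .0961 24
```

```text
d [  53.8  675.9 -160.4] w [ 0.1159 -0.9473 -0.0492]
max dq/row 0.078 [ 0.65 -0.06  1.65 -0.24  1.19  0.61]
```

```bash

python3 -m jog '{"travel":[[1,14,0],[2,28,0],[2,28,0],[2,28,-6],[2,28,-6],[2,28,-6],[2,28,-6],[2,28,-6]],"angular":[[0.005,-0.0395,-0.002],[0.005,-0.0395,-0.002],[0.005,-0.0395,-0.002],[0.005,-0.0395,-0.002],[0.005,-0.0395,-0.002],[0.005,-0.0395,-0.002],[0.005,-0.0395,-0.002],[0.005,-0.0395,-0.002]],"grip":[1,1,1,1,1,1,1,1]}' 90 && python3 st.py
python3 -m jog '{"travel":[[2,28,-6],[2,28,-6],[2,28,-6],[2,28,-6],[2,28,-6],[2,28,-6],[2,28,-6],[2,28,-6]],"angular":[[0.005,-0.0395,-0.002],[0.005,-0.0395,-0.002],[0.005,-0.0395,-0.002],[0.005,-0.0395,-0.002],[0.005,-0.0395,-0.002],[0.005,-0.0395,-0.002],[0.005,-0.0395,-0.002],[0.005,-0.0395,-0.002]],"grip":[1,1,1,1,1,1,1,1]}' 90 && python3 st.py
python3 -m jog '{"travel":[[2,28,-6],[2,28,-6],[2,28,-6],[2,28,-6],[2,28,-6],[2,28,-6],[2,28,-6],[2,14,-6]],"angular":[[0.005,-0.0395,-0.002],[0.005,-0.0395,-0.002],[0.005,-0.0395,-0.002],[0.005,-0.0395,-0.002],[0.005,-0.0395,-0.002],[0.005,-0.0395,-0.002],[0.005,-0.0395,-0.002],[0.005,-0.0395,-0.002]],"grip":[1,1,1,1,1,1,1,1]}' 90 && python3 st.py
python3 plan2.py .4872 .3454 .10 .0961 4; python3 - <<'E'
from station import bot
import cv2
for n in ("wrist","top"):
    f=bot.grab_frame(n)["frame"][:,:,::-1]
    cv2.imwrite(f"pics/{n}10.png",f)
E
```

```text
clock: 11.3
tool_pos: [0.4377, -0.1201, 0.3255]
tool_rot: [[-0.199, 0.971, 0.132], [-0.028, 0.129, -0.991], [-0.98, -0.201, 0.001]]
force: [0.0, -0.7, -3.3]
grip_width: 0.0125
11.3 q [-0.328  0.008  1.282 -0.101  2.032 -0.497] p [ 0.4377 -0.1201  0.3255] F [ 0.  -0.7 -3.3] T [ 0.02 -0.39 -0.01] w 0.0125
[[-0.199, 0.971, 0.132], [-0.028, 0.129, -0.991], [-0.98, -0.201, 0.001]]
clock: 12.1
tool_pos: [0.4531, 0.1032, 0.2771]
tool_rot: [[0.114, 0.987, 0.115], [0.01, 0.115, -0.993], [-0.993, 0.114, 0.003]]
force: [0.4, 0.3, -3.5]
grip_width: 0.0125
12.1 q [ 1.030e-01 -1.920e-01  1.551e+00 -1.000e-03  1.668e+00 -1.300e-02] p [0.4531 0.1032 0.2771] F [ 0.4  0.3 -3.5] T [ 0.    0.03 -0.04] w 0.0125
[[0.114, 0.987, 0.115], [0.01, 0.115, -0.993], [-0.993, 0.114, 0.003]]
clock: 12.9
tool_pos: [0.4687, 0.3135, 0.2281]
tool_rot: [[0.416, 0.904, 0.101], [0.044, 0.091, -0.995], [-0.908, 0.418, -0.002]]
force: [0.1, -0.2, -3.3]
grip_width: 0.0125
12.9 q [ 0.605 -0.134  1.652 -0.213  1.246  0.533] p [0.4687 0.3135 0.2281] F [ 0.1 -0.2 -3.3] T [-0.09  0.45 -0.06] w 0.0125
[[0.416, 0.904, 0.101], [0.044, 0.091, -0.995], [-0.908, 0.418, -0.002]]
d [  8.6  30.9 -30.3] w [-0.0011 -0.005  -0.0054]
max dq/row 0.019 [ 0.65 -0.06  1.65 -0.24  1.19  0.61]
```

View pics/wrist10.png

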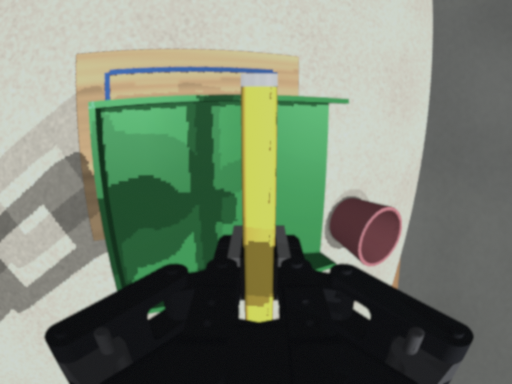

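View pics/top10.png

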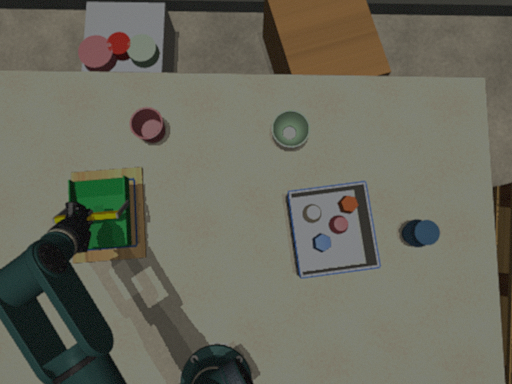

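```bash
python3 - <<'E'
from h import *
from kin import *
from station import bot
import cv2
s=bot.get_state();R=np.array(s['tool_rot']);Rt=R@G.T;O=np.array(s['tool_pos'])-Rt@TG
print('tray',O)
T=np.load('T.npy')
L=np.array([(-.095,.076,.045),(.095,.076,.045),(.095,-.076,.045),(-.095,-.076,.045)])
print('wrist',wproj(L@Rt.T+O,s['tool_pos'],R,T).round(1),'top',proj('top',L@Rt.T+O).round(1))
B=np.array([(-.14,.11,.012),(.14,.11,.012),(-.103,.085,.012)])@Rz(.0961).T+[.48725,.3454,0]
print('board wrist',wproj(B,s['tool_pos'],R,T).round(1))
w=cv2.imread('pics/wrist10.png');t=cv2.imread('pics/top10.png')
cv2.imwrite('pics/z11.png',np.hstack([cv2.resize(w[40:190,65:215],(390,390),interpolation=cv2.INTER_CUBIC),cv2.resize(t[160:270,50:160],(390,390),interpolation=cv2.INTER_CUBIC)]))
E
```

```text
tray [0.47627894 0.3137085  0.12829942]
wrist [[ 85.4 103.1]
 [349.6  99.1]
 [336.1 267.8]
 [123.4 319.9]] top [[ 70.6 251.3]
 [ 68.9 180.6]
 [125.1 175.7]
 [128.2 246.1]]
board wrist [[ 79.3  50.1]
 [303.7  54.2]
 [111.2  69.3]]
```

View pics/z11.png

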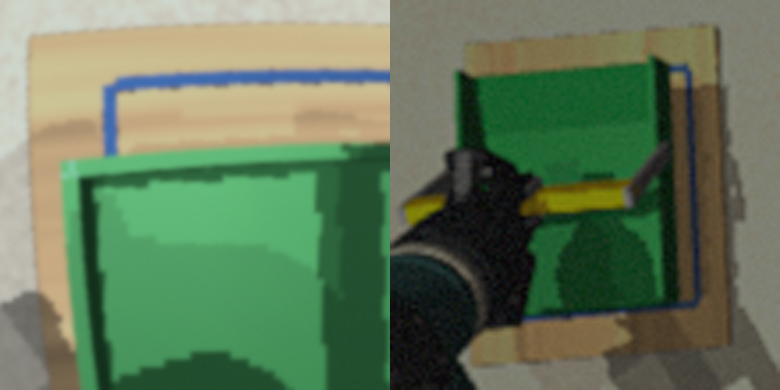

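```bash
sed -i 's/^TG=.*/TG=np.array([-.0106,-.0014,.0993])/' kin.py; for i in 1 2 3; do python3 plan2.py .48725 .3454 .032 .0961 6; done; python3 st.py
```

```text
d [  9.5  30.2 -94.9] w [ 0.0014 -0.0095 -0.0068]
max dq/row 0.032 [ 0.65 -0.02  1.74 -0.26  1.05  0.64]
d [  9.5  30.2 -94.9] w [ 0.0014 -0.0095 -0.0068]
max dq/row 0.032 [ 0.65 -0.02  1.74 -0.26  1.05  0.64]
d [  9.5  30.2 -94.9] w [ 0.0014 -0.0095 -0.0068]
max dq/row 0.032 [ 0.65 -0.02  1.74 -0.26  1.05  0.64]
13.0 q [ 0.604 -0.133  1.655 -0.212  1.248  0.531] p [0.4673 0.3128 0.2262] F [ 0.  -0.5 -4.5] T [-0.14  0.49 -0.05] w 0.0125
[[0.412, 0.905, 0.103], [0.042, 0.094, -0.995], [-0.91, 0.414, 0.0]]
```

```bash

python3 -m jog '{"travel":[[2,6,-12],[2,6,-18],[2,6,-20],[2,6,-20],[1,6,-15],[0,0,-9],[0,0,0]],"angular":[[0,0,-0.003],[0,0,-0.003],[0,0,0],[0,0,0],[0,0,0],[0,0,0],[0,0,0]],"grip":[1,1,1,1,1,1,1]}' 90 && python3 st.py
python3 plan2.py .48725 .3454 .032 .0961 2
python3 - <<'E'
from station import bot
import cv2,numpy as np
s=bot.get_state();w=bot.grab_frame("wrist")["frame"][:,:,::-1];t=bot.grab_frame("top")["frame"][:,:,::-1];d=bot.grab_frame("side")["frame"][:,:,::-1]
cv2.imwrite('pics/w12.png',w);cv2.imwrite('pics/t12.png',t);cv2.imwrite('pics/d12.png',d)
cv2.imwrite('pics/z12.png',np.hstack([cv2.resize(t[155:270,55:165],(440,460),interpolation=cv2.INTER_CUBIC),cv2.resize(d[250:340,140:210],(358,460),interpolation=cv2.INTER_CUBIC)]))
E
```

```text
clock: 13.7
tool_pos: [0.4787, 0.3415, 0.1348]
tool_rot: [[0.416, 0.904, 0.093], [0.04, 0.084, -0.996], [-0.908, 0.418, -0.001]]
force: [-0.5, -0.5, -3.5]
grip_width: 0.0125
13.7 q [ 0.644 -0.018  1.733 -0.252  1.066  0.632] p [0.4787 0.3415 0.1348] F [-0.5 -0.5 -3.5] T [-0.05  0.42 -0.01] w 0.0125
[[0.416, 0.904, 0.093], [0.04, 0.084, -0.996], [-0.908, 0.418, -0.001]]
d [-1.9  1.5 -3.5] w [-0.0006 -0.005   0.0026]
max dq/row 0.005 [ 0.65 -0.02  1.74 -0.26  1.05  0.64]
```

View pics/w12.png

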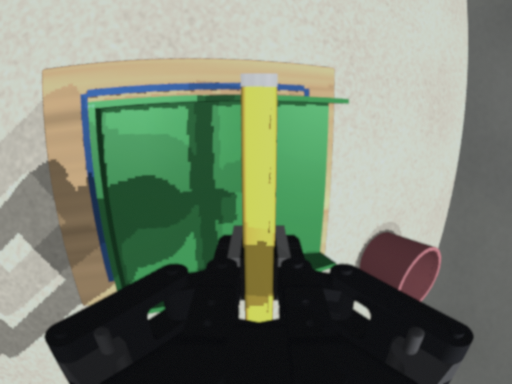

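View pics/z12.png

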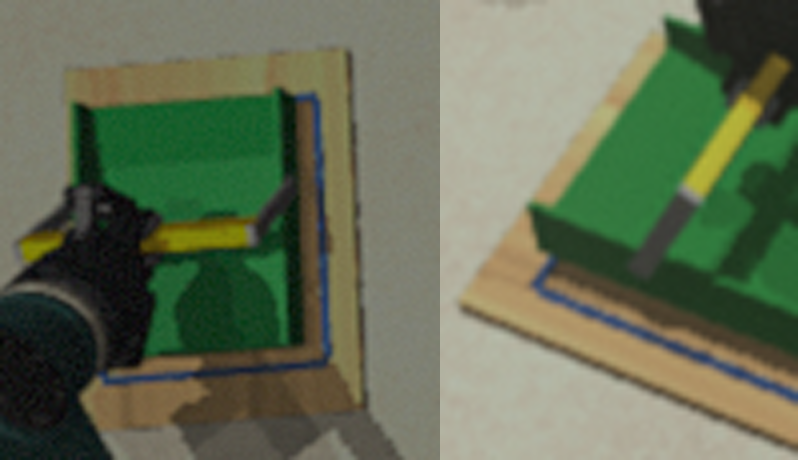

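View pics/d12.png

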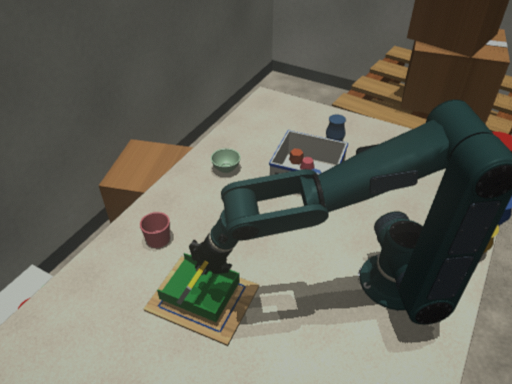

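```bash
python3 - <<'E'
import cv2
d=cv2.imread('pics/d12.png');cv2.imwrite('pics/dz12.png',cv2.resize(d[245:340,140:265],None,fx=6,fy=6,interpolation=cv2.INTER_CUBIC))
d=cv2.imread('pics/side0.png');cv2.imwrite('pics/dz0.png',cv2.resize(d[245:340,140:265],None,fx=6,fy=6,interpolation=cv2.INTER_CUBIC))
E
```

```text
(no output)
```

View pics/dz12.png

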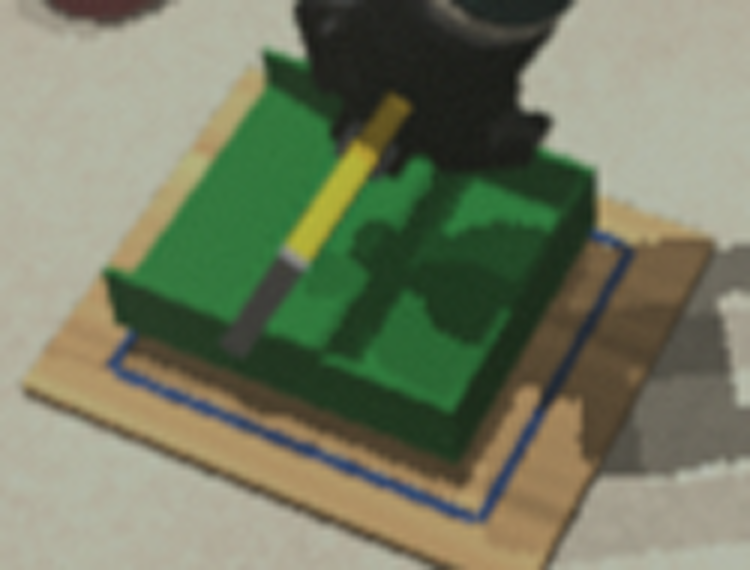

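View pics/dz0.png

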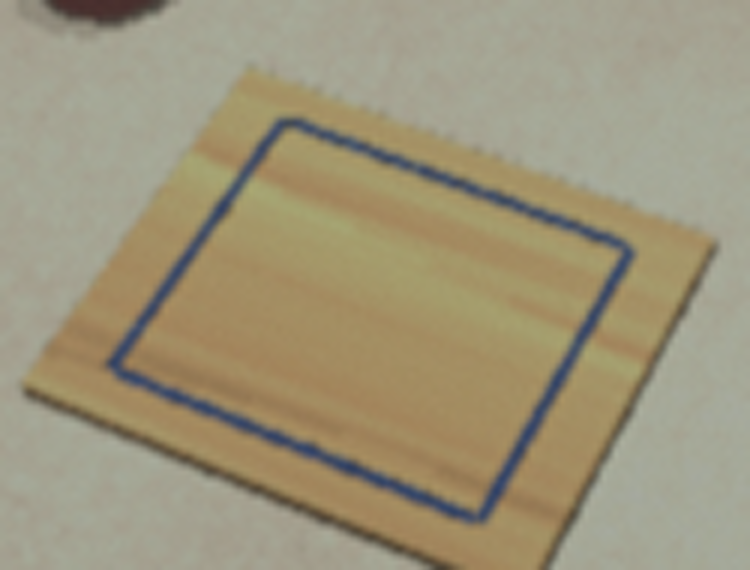

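```bash
python3 - <<'E'
from h import *
from scipy.optimize import least_squares
z=.012
def rect(a,b,z):return [(a,b,z),(a,-b,z),(-a,-b,z),(-a,b,z)]
bs=uc([(110,367),(285,120),(633,252),(480,520)],6,140,245);bo=uc([(22,390),(250,67),(717,243)],6,140,245)
bt1=uc([(55,83),(393,60),(411,488),(63,520)],4.8,60,155);bt2=uc([(92,135),(356,116),(371,435),(103,458)],4.8,60,155)
side=[('side',bs,rect(.103,.085,z)),('side',bo,rect(.14,.11,z)[:3])];top=[('top',bt1,rect(.14,.11,z)),('top',bt2,rect(.103,.085,z))]
for o in (side,top,side+top):
    p,r=fit(o,[.487,.345,.1]);print('board',p.round(4),np.abs(r).max().round(1))
L=np.array([(.095,.076,.045),(-.095,.076,.045),(-.095,-.076,.045),(.095,-.076,.045),(-.095,.076,0)])
us=uc([(107,272),(452,412),(597,170),(265,52),(458,460)],6,140,245)
# top crop scale 4: corners front-left, front-right top
ut=uc([(75,103),(279,91)],4,55,155);Lt=L[[0,3]]
def f(p,use):
    X=lambda L:L@Rz(p[2]).T+[p[0],p[1],p[3]]
    r=[]
    if 's' in use:r.append((proj('side',X(L))-us).ravel())
    if 't' in use:r.append((proj('top',X(Lt))-ut).ravel())
    return np.concatenate(r)
for use in ('s','st'):
    s=least_squares(f,[.487,.345,.1,.03],args=(use,));print('tray',use,s.x.round(4),s.fun.round(1))
E
```

```text
board [0.4825 0.3446 0.0925] 0.9
board [0.4873 0.3454 0.0961] 0.9
board [0.4851 0.3447 0.093 ] 1.5
tray s [0.497  0.3351 0.0947 0.0214] [ 0.1  0.   0.1 -0.2 -0.6 -0.1  0.3 -0.3  0.1  0.6]
tray st [0.4896 0.3436 0.0924 0.037 ] [-0.6 -0.1  0.2  0.2 -0.1 -0.3  0.1 -0.8  0.2  1.1 -0.3  0.4  0.6 -0.6]
```

```bash

python3 -m jog '{"travel":[[-2,1,-6],[-1.5,0,-6],[0,0,-4],[0,0,-2],[0,0,0],[0,0,0]],"angular":[[0,0,0],[0,0,0],[0,0,0],[0,0,0],[0,0,0],[0,0,0]],"grip":[1,1,1,1,1,1]}' 90 && python3 st.py
python3 plan2.py .4858 .3449 .012 .0935 2
python3 - <<'E'
from station import bot
import cv2,numpy as np
s=bot.get_state();w=bot.grab_frame("wrist")["frame"][:,:,::-1];t=bot.grab_frame("top")["frame"][:,:,::-1];d=bot.grab_frame("side")["frame"][:,:,::-1]
cv2.imwrite('pics/w13.png',w)
cv2.imwrite('pics/z13t.png',cv2.resize(t[160:270,60:160],None,fx=5,fy=5,interpolation=cv2.INTER_CUBIC))
cv2.imwrite('pics/z13d.png',cv2.resize(d[245:340,140:265],None,fx=6,fy=6,interpolation=cv2.INTER_CUBIC))
E
```

```text
clock: 14.45
tool_pos: [0.4761, 0.3437, 0.1194]
tool_rot: [[0.42, 0.903, 0.094], [0.043, 0.084, -0.996], [-0.907, 0.422, -0.004]]
force: [0.0, 0.2, -2.9]
grip_width: 0.0123
14.45 q [ 0.651 -0.009  1.758 -0.259  1.03   0.65 ] p [0.4761 0.3437 0.1194] F [ 0.   0.2 -2.9] T [-0.05  0.42 -0.05] w 0.0123
[[0.42, 0.903, 0.094], [0.043, 0.084, -0.996], [-0.907, 0.422, -0.004]]
d [-0.8 -1.2 -8.1] w [-0.0036 -0.0011 -0.0008]
max dq/row 0.007 [ 0.65 -0.    1.77 -0.27  1.01  0.66]
```

View pics/z13t.png

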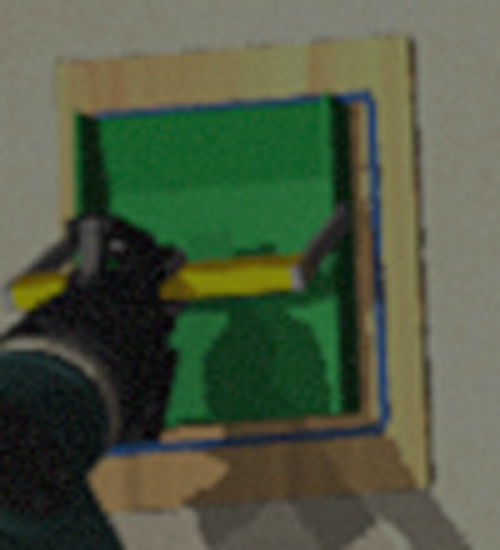

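View pics/z13d.png

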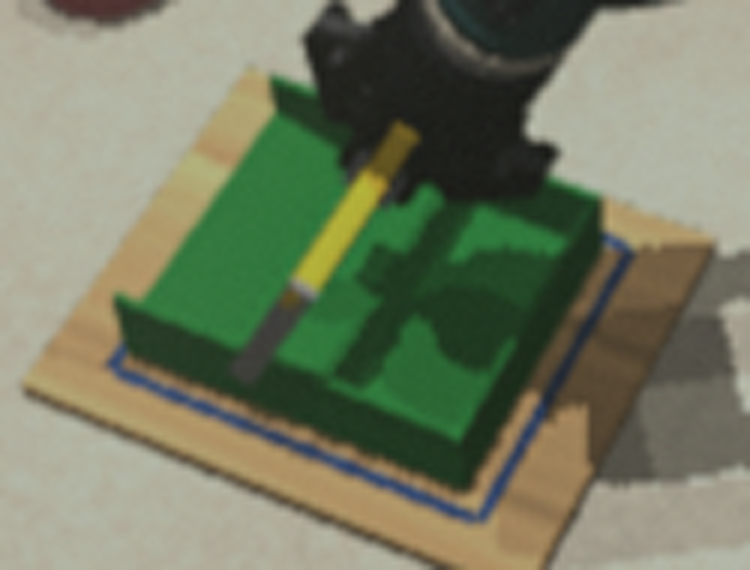

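View pics/w13.png

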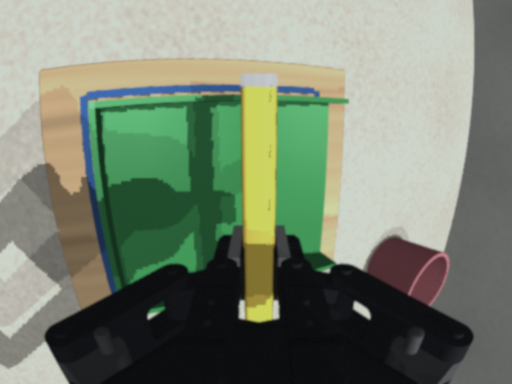

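```bash

python3 -m jog '{"travel":[[0,-1.5,-3],[0,0,-2],[0,0,-1.5],[0,0,-1],[0,0,0],[0,0,0]],"angular":[[0,0,0],[0,0,0],[0,0,0],[0,0,0],[0,0,0],[0,0,0]],"grip":[1,1,1,1,1,1]}' 90 && python3 st.py
python3 plan2.py .4858 .3449 .012 .0935 2
cat > pl.py <<'E'
from station import bot
import cv2,sys
i=sys.argv[1]
w=bot.grab_frame("wrist")["frame"][:,:,::-1];t=bot.grab_frame("top")["frame"][:,:,::-1];d=bot.grab_frame("side")["frame"][:,:,::-1]
cv2.imwrite(f'pics/w{i}.png',w)
cv2.imwrite(f'pics/z{i}t.png',cv2.resize(t[160:270,60:160],None,fx=5,fy=5,interpolation=cv2.INTER_CUBIC))
cv2.imwrite(f'pics/z{i}d.png',cv2.resize(d[245:340,140:265],None,fx=6,fy=6,interpolation=cv2.INTER_CUBIC))
E
python3 pl.py 14
```

```text
clock: 15.2
tool_pos: [0.4761, 0.3422, 0.1119]
tool_rot: [[0.42, 0.903, 0.094], [0.043, 0.084, -0.996], [-0.907, 0.422, -0.004]]
force: [-0.4, -0.5, -3.2]
grip_width: 0.0122
15.2 q [ 0.648 -0.004  1.769 -0.261  1.014  0.652] p [0.4761 0.3422 0.1119] F [-0.4 -0.5 -3.2] T [-0.04  0.47 -0.03] w 0.0122
[[0.42, 0.903, 0.094], [0.043, 0.084, -0.996], [-0.907, 0.422, -0.004]]
d [-0.7  0.3 -0.6] w [-0.0036 -0.0013 -0.0008]
max dq/row 0.003 [ 0.65 -0.    1.77 -0.27  1.01  0.66]
```

View pics/z14d.png

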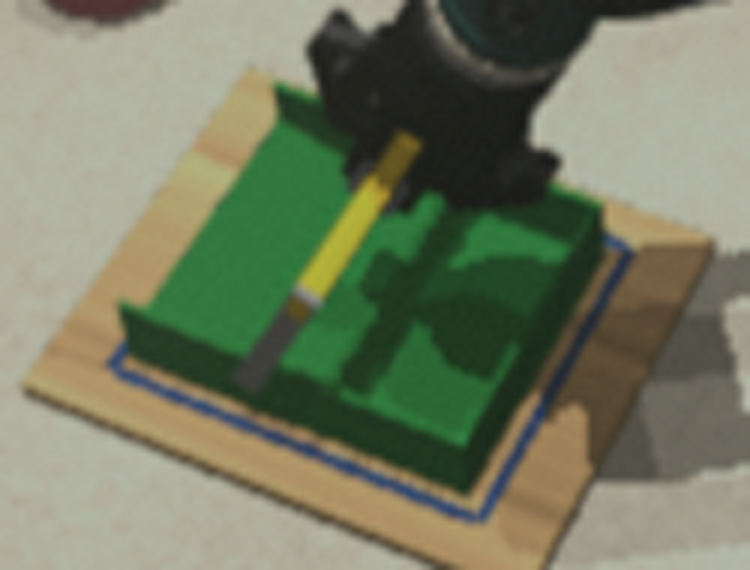

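View pics/z14t.png

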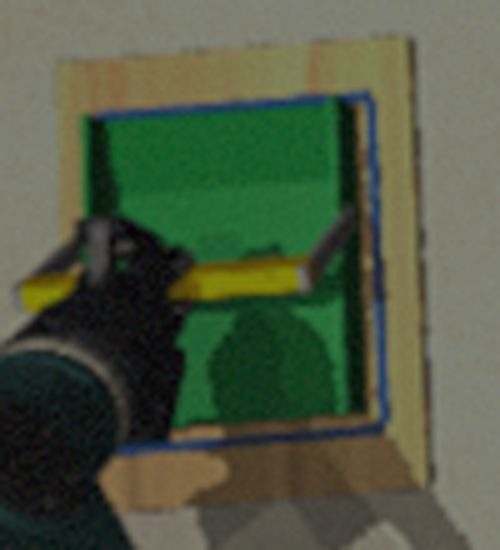

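```bash
python3 - <<'E'
from h import *
h=.0125
a,b=.095,.076
S=[(a,b,.045+h),(-a,b,.045+h),(-a,-b,.045+h),(a,-b,.045+h),(-a,b,h),(a,b,h)]
us=uc([(122,305),(467,443),(603,207),(275,85),(473,495),(128,352)],6,140,245)
p,r=fit([('side',us,S)],[.485,.345,.1]);print('side',p.round(4),r.round(1))
ut=uc([(84,117),(340,98)],5,60,160)
p,r=fit([('top',ut,[S[0],S[3]])],[.485,.345,.1]);print('top',p.round(4),r.round(1))
for X in ([.4858,.3449,.0935],):
    A=np.array(S)@Rz(X[2]).T+[X[0],X[1],0]
    print('top px pred',((proj('top',A)-[60,160]+.5)*5-.5).round(0).tolist())
    B=np.array([(-a,-b,h),(a,-b,h)])@Rz(X[2]).T+[X[0],X[1],0];print(((proj('top',B)-[60,160]+.5)*5-.5).round(0))
E
```

```text
side [0.4856 0.3431 0.0976] [-0.6  0.  -0.2  0.3  0.3 -1.2  0.2 -0.8 -0.3  0.3  0.6  1. ]
top [0.4867 0.3438 0.0901] [ 0.1 -0.  -0.1  0. ]
top px pred [[82.0, 119.0], [88.0, 439.0], [349.0, 418.0], [337.0, 99.0], [120.0, 439.0], [113.0, 130.0]]
[[371. 419.]
 [359. 111.]]
```

```bash

python3 -m jog '{"travel":[[-1,1.5,0],[0,0,-1],[0,0,0],[0,0,0]],"angular":[[0,0,0],[0,0,0],[0,0,0],[0,0,0]],"grip":[1,1,1,1]}' 90 && python3 st.py
python3 -m jog '{"travel":[[0,0,-1],[0,0,0],[0,0,0]],"angular":[[0,0,0],[0,0,0],[0,0,0]],"grip":[1,1,1]}' 90 && python3 st.py
```

```text
clock: 15.75
tool_pos: [0.4752, 0.344, 0.1113]
tool_rot: [[0.42, 0.903, 0.094], [0.044, 0.084, -0.996], [-0.906, 0.422, -0.004]]
force: [-0.9, 1.4, -1.7]
grip_width: 0.0127
15.75 q [ 0.652 -0.003  1.769 -0.263  1.013  0.657] p [0.4752 0.344  0.1113] F [-0.9  1.4 -1.7] T [-0.01  0.46  0.08] w 0.0127
[[0.42, 0.903, 0.094], [0.044, 0.084, -0.996], [-0.906, 0.422, -0.004]]
clock: 16.05
tool_pos: [0.4754, 0.3442, 0.1113]
tool_rot: [[0.421, 0.902, 0.094], [0.044, 0.083, -0.996], [-0.906, 0.423, -0.005]]
force: [-5.1, -0.3, 6.6]
grip_width: 0.0126
16.05 q [ 0.652 -0.003  1.77  -0.263  1.011  0.658] p [0.4754 0.3442 0.1113] F [-5.1 -0.3  6.6] T [-0.16  0.65 -0.01] w 0.0126
[[0.421, 0.902, 0.094], [0.044, 0.083, -0.996], [-0.906, 0.423, -0.005]]
```

```bash

python3 -m jog '{"travel":[[0,0,0.6],[0,0,0],[0,0,0],[0,0,0],[0,0,0],[0,0,0],[0,0,0]],"angular":[[0,0,0],[0,0,0],[0,0,0],[0,0,0],[0,0,0],[0,0,0],[0,0,0]],"grip":[1,0.8,0.75,0.7,0.6,0.5,0.5]}' 20 && python3 st.py
python3 pl.py 15
```

```text
clock: 16.75
tool_pos: [0.4751, 0.3436, 0.1104]
tool_rot: [[0.42, 0.903, 0.094], [0.043, 0.084, -0.996], [-0.907, 0.422, -0.004]]
force: [0.9, -0.2, -0.2]
grip_width: 0.0425
16.75 q [ 0.652 -0.002  1.77  -0.263  1.012  0.658] p [0.4751 0.3436 0.1104] F [ 0.9 -0.2 -0.2] T [-0.03  0.22  0.02] w 0.0425
[[0.42, 0.903, 0.094], [0.043, 0.084, -0.996], [-0.907, 0.422, -0.004]]
```

View pics/w15.png

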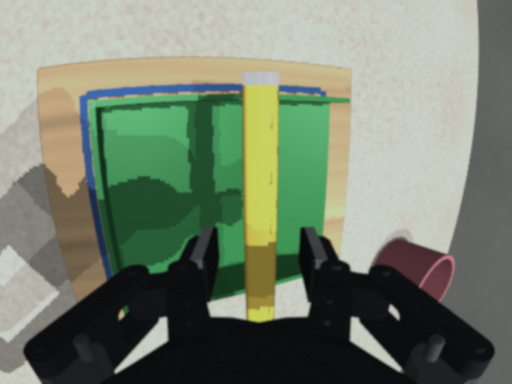

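Released with both fingers clear; force is about zero. Retract along the finger axis and then look.

```bash

python3 -m jog '{"travel":[[0,0,0],[-4,0,9],[-8,-1,18],[-13,-1,27],[-17,-2,36],[-17,-2,36],[0,0,0]],"angular":[[0,0,0],[0,0,0],[0,0,0],[0,0,0],[0,0,0],[0,0,0],[0,0,0]],"grip":[0.2,0,0,0,0,0,0]}' && python3 st.py
python3 -m jog '{"travel":[[-20,-30,20],[-20,-40,10],[-20,-40,0],[-20,-40,0],[-20,-40,0],[-10,-20,0],[0,0,0]],"angular":[[0,0,0],[0,0,0],[0,0,0],[0,0,0],[0,0,0],[0,0,0],[0,0,0]],"grip":[0,0,0,0,0,0,0]}' && python3 st.py
python3 pl.py 16; python3 - <<'E'
from station import bot
import cv2
cv2.imwrite('pics/top16.png',bot.grab_frame("top")["frame"][:,:,::-1])
cv2.imwrite('pics/side16.png',bot.grab_frame("side")["frame"][:,:,::-1])
E
```

```text
clock: 17.6
tool_pos: [0.4169, 0.3398, 0.2457]
tool_rot: [[0.43, 0.898, 0.096], [0.052, 0.081, -0.995], [-0.902, 0.433, -0.012]]
force: [1.0, 0.7, 0.4]
grip_width: 0.0853
17.6 q [ 0.728 -0.191  1.671 -0.259  1.295  0.659] p [0.4169 0.3398 0.2457] F [1.  0.7 0.4] T [ 0.04  0.21 -0.02] w 0.0853
[[0.43, 0.898, 0.096], [0.052, 0.081, -0.995], [-0.902, 0.433, -0.012]]
clock: 18.3
tool_pos: [0.3058, 0.1258, 0.2654]
tool_rot: [[0.418, 0.904, 0.089], [0.04, 0.08, -0.996], [-0.907, 0.42, -0.003]]
force: [0.9, -0.4, -0.1]
grip_width: 0.0857
18.3 q [ 0.305 -0.755  1.968 -0.087  1.503  0.203] p [0.3058 0.1258 0.2654] F [ 0.9 -0.4 -0.1] T [-0.01  0.19 -0.04] w 0.0857
[[0.418, 0.904, 0.089], [0.04, 0.08, -0.996], [-0.907, 0.42, -0.003]]
```

View pics/top16.png

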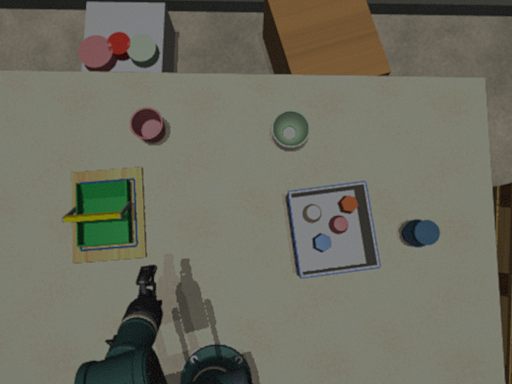

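View pics/z16t.png

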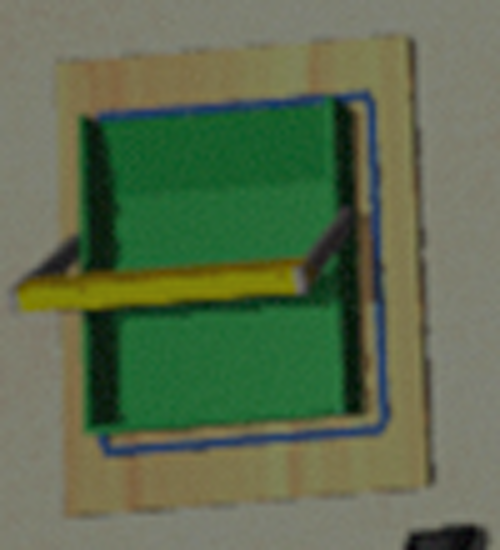

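View pics/z16d.png

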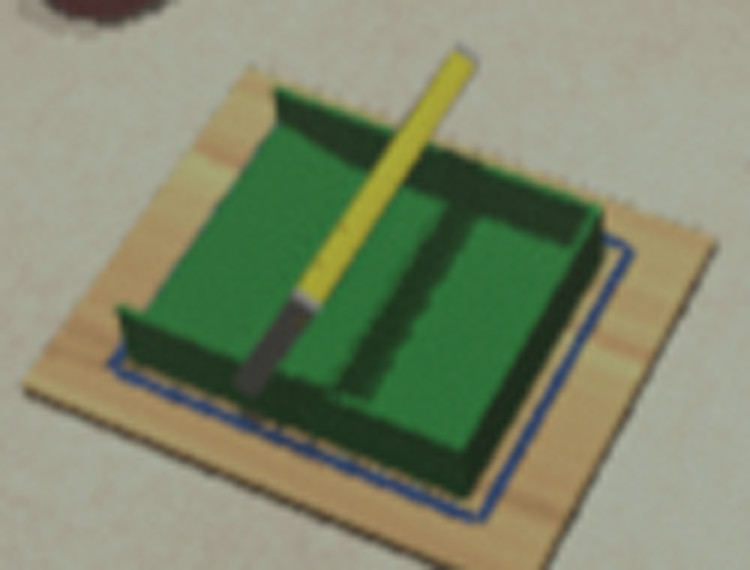

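View pics/w16.png

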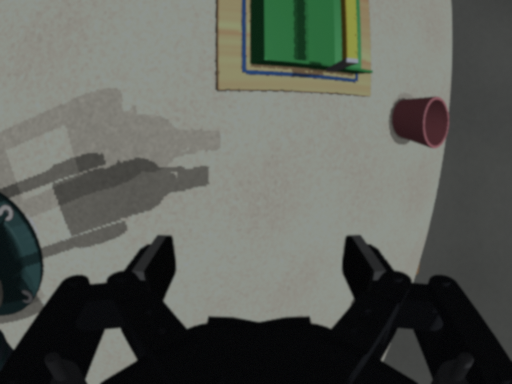

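```bash
python3 -m jog '{"travel":[[15,0,10],[15,0,10],[0,0,0]],"angular":[[0,0,0],[0,0,0],[0,0,0]],"grip":[0,0,0]}' && python3 st.py; python3 - <<'E'
from h import *
h=.012
a,b=.095,.076
S=[(a,b,.045+h),(-a,b,.045+h),(-a,-b,.045+h),(a,-b,.045+h),(-a,b,h),(a,b,h)]
us=uc([(120,310),(465,448),(603,208),(276,91),(472,498),(127,358)],6,140,245)
p,r=fit([('side',us,S)],[.485,.345,.1]);print('side',p.round(4),r.round(1))
ut=uc([(83,117),(338,97),(88,432),(365,413)],5,60,160)
p,r=fit([('top',ut,[S[0],S[3],S[1],(-a,-b,h)])],[.485,.345,.1]);print('top',p.round(4),r.round(1))
E
```

```text
clock: 18.85
tool_pos: [0.3373, 0.1285, 0.288]
tool_rot: [[0.421, 0.902, 0.095], [0.044, 0.085, -0.995], [-0.906, 0.424, -0.004]]
force: [0.3, 0.8, 0.2]
grip_width: 0.0853
18.85 q [ 0.27  -0.674  1.891 -0.07   1.493  0.166] p [0.3373 0.1285 0.288 ] F [0.3 0.8 0.2] T [-0.01  0.21  0.02] w 0.0853
[[0.421, 0.902, 0.095], [0.044, 0.085, -0.995], [-0.906, 0.424, -0.004]]
side [0.4848 0.345  0.0972] [-0.5 -0.1 -0.   0.2  0.2 -0.7 -0.  -1.2 -0.2  0.5  0.6  0.7]
top [0.4885 0.3458 0.0857] [-0.1 -0.7 -0.2 -0.3 -0.3  0.3  0.7  0.6]
```

```bash
python3 -c "
from station import bot
print(bot.sign_off())"
```

```text
the job is handed in; nothing more can be done
None
```

The job is done and handed in at about 19 s. I lifted the tray by its yellow bar and tipped it to about 55° over the scrap crate. I then set the empty tray down on the plywood board, let go and backed the arm away.

- **Pieces:** the last pictures show all four pieces on the crate floor. None fell outside it.
- **Tray position:** it sits upright inside the blue outline. The camera fits put it about 1–2 mm off centre along the board's length and under 1 mm off across it.
- **Squareness:** the two cameras disagree slightly, about +0.3° from the side and −0.6° from the top. They also differ by several mm on the board's own position. I averaged them, so these figures are good to a couple of mm and about half a degree.
- **Forces:** the highest wrist force I read was about 8 N, when I set the tray down.
- **Joints:** joint 2 came within about 0.005 rad of its lower limit while I was backing away. I moved it off before signing off.
- **Other pottery:** the pink pot, mint bowl and vase look unmoved. I compared the pictures by eye and did not measure them.

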